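# File the stock-card cases and book the rack in

### The arm

A 6-joint arm with a two-finger parallel gripper is mounted at the origin on the work surface. World frame = base frame: x ahead of the robot, y to its left, z up, the work surface at z = 0. Lengths are in m, angles in rad, forces in N, time in s.
With the tool pointing down it reaches from about 0.25 to 0.775 m from the base axis. Payload 4 kg.
Tool frame: the origin (TCP) lies midway between the tips of the shut fingers; the grasp point (between the pads) lies 19 mm behind it; y points along the fingers, x is the direction in which the jaws open and shut, and the axes are right-handed (so a half turn about y gives the same grasp; the last joint's range is limited). The gripper opens to 94 mm and grips with 3 to 60 N. Pads are 16 mm wide; open, the fingers measure 119 mm over their backs; the gripper's body (75 mm by 177 mm) begins 78 mm behind the grasp point.
Start: joints at [1.068, 0.087, 1.371, -0, 1.684, -0.103], TCP at [0.214, 0.507, 0.206] pointing down, gripper open.
Joint ranges: [-3.1, 3.1], [-0.76, 2.03], [0.27, 2.55], [-1.08, 4.22], [0.17, 2.65], [-2.57, 2.57]. Speed limits (rad/s): [2.79, 2.79, 3.14, 3.14, 3.14, 3.14].

### API

Orientations are given as [roll, pitch, yaw] about the fixed x, y, z axes, in that order (R = Rz(yaw) Ry(pitch) Rx(roll)).
In Python, from bench import robot gives the robot as it stands.
- The arm moves only by the shell command python3 -m creep 'ROWS'. ROWS is JSON, a list of rows, each a list of 7 numbers: the shift along the tool's x, y, z in mm, then the turn, a rotation vector about the tool's x, y, z in degrees, then the closure in counts, from 0 (fully open) to 255 (shut). A call has 1 to 5 rows; each row is the pose to reach, as a shift and turn from the pose commanded when the call began, along the tool's axes at that moment; what a row does not reach only later rows make up. A row lasts 1/8 s, in which the tool goes at most 62.5 mm and 10.7 degrees, less where a joint would pass 70% of its speed; a pose out of reach is approached as far as the arm can. A call with a gripper value outside its range is refused whole. The fingers move at their own pace and stop on an object; the grip force is fixed at half the most. Time passes only in rows, so rows that repeat a pose let the fingers close. It gives the time, the measured TCP pose, the force and the opening at its end, in the units of the state.
- robot.get_obs(): the state, without advancing time (a new reading comes with each control period).
- robot.snapshot(name): name is "scene" or "top" or "wrist"; returns a dict with "color" (420x560x3 uint8, blue, green, red), "fx", "fy", "cx", "cy" (pixels), "world_from_camera" (4x4, takes a point from camera to world coordinates); the wrist camera has in their place "mount" (4x4, takes a point from camera to tool coordinates, whose origin is the TCP and whose axes are the tool frame's). Camera axes: x right, y down, z forward; pixel columns grow to the right and rows downward; lengths in m; the calibration is good to about 2 mm. A picture is of the moment at which its call begins: read the wrist's pose just before it. There is no depth.
- robot.close_job(): hands the job in, once; it reports no verdict.
Trained networks look in the newest picture that a camera, given by its name, has taken for a name from the list of things; names that differ only in an ending like _2 or _b are one class to them, and where a whole thing is asked for, a point or a joint stands for the part that bears it (a point fixed in the world has none). Each returns a list of dicts, best first, with "p" (0 to 1); they miss things now and then, are a little off and sometimes report something else, mostly with a low value. They report only what shows in the picture. A call takes as long as a camera call. They do not tell look-alikes from the thing itself.
- robot.spot_in(name, camera): "point" ([x, y, z] in m, in world coordinates, good to about 4 mm: the middle of the surface that is visible of it).
- robot.landmark_of(name, camera): "point" ([x, y, z] in m, in world coordinates, good to about 4 mm: a listed point, or the origin of a listed thing).
The state is a dict: "time": time; "joint_positions": joint angles; "qvel": joint speeds; "joint_torque": joint torques, N m; "tool_pos": TCP position; "ee_rot": TCP orientation; "wrist_force": force on the tool from outside, world axes, zero at the start; "wrist_torque": the same for the moment, N m; "width": finger opening in m.
Only numpy, scipy, OpenCV 4.12 (cv2) and the standard library are available. Lean on these libraries where they do the work, as an engineer would, in place of code of your own. Each camera call takes 0.05 s, during which the arm holds its last target.

### The job

File every loose stock-card case upright into the packed row in the rack, nose first, easing the filed ones apart without knocking any over, and push each fully home against the back stop. Then take the hand scanner, aim it at the middle of the rack's barcode label from about 8 cm and hold it steady there for a good second. Finally press the scanner fully down into its cutout in the carrying case; leave everything else alone.

Things in the scene. Friction and masses are not known exactly. Their poses are not given: they have to be found in the camera images.
- rack: open-topped dark steel filing rack, fixed. Origin at table height mid-row; +x to its back, mouth at -x. Floor 6 mm high, x -63 to +57; back stop 70 high, face at x +51; end walls 80 high, x -53 to +57, inner faces y +-117. A case fully home has its origin at x +1 (spine -49). Five cases stand in it, slim gaps (8 to 24 mm) between; eight fill it but for 10 mm
- label: barcode label on a 74 x 58 mm plate at the rack's right-hand end, fixed to the rack at its x -10, y -185, 55 mm above the table, leaning back 30 deg from upright. Origin: centre of the printed face; z straight out of the face (towards the robot, 30 deg up)
- scanner: black hand scanner, a short T from above: handle 34 mm wide (x -65 to +15), head 54 wide (x +15 to +65), 38 tall, 0.2 kg; bottom edges chamfered 3 mm in, 6 up. Lies right way up. Origin: underside, mid-length; x out of the nose, z up. Balances near x 0
- window (a point): middle of the scanner's window in its nose face (x +65, y 0, z +20 mm in the scanner's frame, same axes); it looks along +x and reads a label 50 to 130 mm away centred in its view
- kit: open carrying case, fixed, base 184 x 102 mm, open lid lying on its -y side (14 high). Origin: table height, centre. Insert top at 30 mm; T cutout, floor at 12, 2 mm clearance: the seated scanner has the kit's x, y and yaw, origin 12 mm up, top 20 proud. Sprung rollers at x -26 grip the handle sides, so the last 10 mm need a press of 5 to 12 N
- case1: loose slim slippery grey plastic card case 100 deep (x) x 28 thick (y) x 100 mm tall, 0.22 kg. Origin: centre of underside, z up. Spine (-x end) edges rounded, 6 mm radius; the last 20 mm to the nose (+x end) taper from 28 to 10 mm thick. Stands on the table left of the rack, nose away from the robot; may be absent
- case1_nose (a point): middle of case1's nose edge: x = +50, z = +50 mm in its frame
- case2: loose case exactly like case1; may be absent
- case2_nose (a point): middle of case2's nose edge: x = +50, z = +50 mm in its frame
- case3: loose case exactly like case1; may be absent
- case3_nose (a point): middle of case3's nose edge: x = +50, z = +50 mm in its frame
- filed1: case like case1 already standing loose in the rack, nose to the back; first from the right (-y) end
- filed2: case like case1 already standing loose in the rack, nose to the back; number 2 from the right at the start
- filed3: case like case1 already standing loose in the rack, nose to the back; number 3 from the right at the start
- filed4: case like case1 already standing loose in the rack, nose to the back; number 4 from the right at the start
- filed5: case like case1 already standing loose in the rack, nose to the back; number 5 from the right at the start
- tape_roll: bystander: roll of packing tape, 90 mm across, 48 high; leave alone
- mug: bystander: white mug, 76 mm across, 90 high; leave alone
- carton: bystander: closed carton 60 x 130 x 70 mm behind the rack; leave alone
Mind the look-alikes: they are no part of the job. What is shaped like the filed4 but purple is not meant.

How it is judged:
On the way, in this order (a step that is already met when the one before it is completed fails the run):
1. every loose case is filed: upright in the row and fully home, none knocked over (x of case1 in the frame of rack between -0.008 and 0.01 m and y of case1 in the frame of rack between -0.106 and 0.106 m and z of case1 in the frame of rack between 0.002 and 0.012 m and angle between each of case1, case2, case3, filed1, filed2, filed3, filed4, filed5's own z axis and vertical below 0.1 rad and x of each of case1_nose, case2_nose, case3_nose in the frame of rack above 0.035 m and x of case2 in the frame of rack between -0.008 and 0.01 m and y of case2 in the frame of rack between -0.106 and 0.106 m and z of case2 in the frame of rack between 0.002 and 0.012 m and x of case3 in the frame of rack between -0.008 and 0.01 m and y of case3 in the frame of rack between -0.106 and 0.106 m and z of case3 in the frame of rack between 0.002 and 0.012 m and x of filed1 in the frame of rack between -0.012 and 0.01 m and y of filed1 in the frame of rack between -0.106 and 0.106 m and z of filed1 in the frame of rack between 0.002 and 0.012 m and x of filed2 in the frame of rack between -0.012 and 0.01 m and y of filed2 in the frame of rack between -0.106 and 0.106 m and z of filed2 in the frame of rack between 0.002 and 0.012 m and x of filed3 in the frame of rack between -0.012 and 0.01 m and y of filed3 in the frame of rack between -0.106 and 0.106 m and z of filed3 in the frame of rack between 0.002 and 0.012 m and x of filed4 in the frame of rack between -0.012 and 0.01 m and y of filed4 in the frame of rack between -0.106 and 0.106 m and z of filed4 in the frame of rack between 0.002 and 0.012 m and x of filed5 in the frame of rack between -0.012 and 0.01 m and y of filed5 in the frame of rack between -0.106 and 0.106 m and z of filed5 in the frame of rack between 0.002 and 0.012 m), for 0.2 s.
2. the gripped scanner is aimed at the middle of the label, window 50 to 130 mm from it, held steady for 1 s (x of label in the frame of window between 0.05 and 0.13 m and y of label in the frame of window between -0.015 and 0.015 m and z of label in the frame of window between -0.015 and 0.015 m and z of window in the frame of label above 0.03 m and angle between the x axis of scanner and the z axis of label, either way round below 0.75 rad and linear speed of scanner below 0.03 m/s and angular speed of scanner below 0.3 rad/s and contact force between the fingers and scanner above 0.5 N), for 1 s.
At the end, for the whole second after the job is handed in: All cases stand upright (0.1 rad) on the rack floor, noses to the back, new ones within 9 mm of the back stop (others 13 mm); the scanner is pressed fully down in its cutout (within 3.5 mm of the floor, level and in line within 0.08 rad); all at rest (all of step 1 and x of scanner in the frame of kit between -0.005 and 0.005 m and y of scanner in the frame of kit between -0.005 and 0.005 m and z of scanner in the frame of kit below 0.0155 m and angle between the x axis of scanner and the x axis of kit, either way round below 0.08 rad and angle between scanner's own z axis and vertical below 0.08 rad and linear speed of each of scanner, case1, case2, case3, filed1, filed2, filed3, filed4, filed5 below 0.02 m/s); the robot touches nothing.
It fails at once if a case of the row is knocked over (tipped more than 0.5 rad) (angle between any of filed1, filed2, filed3, filed4, filed5's own z axis and vertical above 0.5 rad).
It fails at once if a bystander is pushed more than 30 mm (distance of any of tape_roll, mug, carton from where it was at the start of the episode above 0.03 m).
Of case1, case2, case3 only 2 to 3 are there at a start; the rules pass over those that are not, and their reading is None.
At some moment in a run one of scanner may be knocked a few centimetres aside while the robot is not near it.
Once in a run the grip may slacken for a moment while it holds something.
It also fails if it takes over 210 s, if anything falls off the work surface, if the arm or the gripper's body presses on something with over 40 N, if the wrist force passes 120 N, or if a joint passes its speed limit or range.

## Working session

There is one attempt and no reset: what is moved stays moved. The work goes in short steps, Python scripts to look and compute and a shell command to move; the robot and the scene stay as the last step left them, time stands still between calls to the robot, and variables do not carry over. Pictures are saved under pics/ and viewed, and the job is handed in when it is done.

```bash
mkdir -p pics; ls
cat > look.py <<'E'
import sys,cv2,numpy as np
from bench import robot
def snap(cam,fn):
    s=robot.snapshot(cam); cv2.imwrite('pics/'+fn+'.png',s['color']); return s
E
python3 - <<'E'
from look import *
o=robot.get_obs(); print({k:np.round(v,3) for k,v in o.items()})
for c in ['scene','top']:
    s=snap(c,c+'0'); print(c,s['fx'],s['cx'],s['cy'],np.round(s['world_from_camera'],3).tolist())
    for n in ['rack','label','scanner','kit','case1','case1_nose','filed1','filed4','tape_roll','mug','carton','window']:
        for d in robot.landmark_of(n,c): print(c,n,np.round(d['point'],3),round(d['p'],2))
E
```

```text
pics
{'time': np.float64(0.0), 'joint_positions': array([ 1.068,  0.088,  1.372, -0.   ,  1.684, -0.103]), 'qvel': array([-0.001,  0.   , -0.   , -0.   , -0.001, -0.001]), 'joint_torque': array([ 1.0000e-03, -3.4018e+01, -3.0243e+01,  7.2000e-02,  3.3000e-02,
       -0.0000e+00]), 'tool_pos': array([0.214, 0.506, 0.204]), 'ee_rot': array([-1.571,  0.002,  1.171]), 'wrist_force': array([ 0.143,  0.356, -0.069]), 'wrist_torque': array([-0.01 , -0.03 ,  0.022]), 'width': np.float64(0.094)}
scene 442.4393266454076 277.4578593258814 218.75195866125026 [[-0.577, 0.639, -0.51, 1.182], [0.817, 0.448, -0.363, 0.502], [-0.003, -0.626, -0.78, 1.082], [0.0, 0.0, 0.0, 1.0]]
scene rack [ 0.646 -0.011  0.001] 0.94
scene label [ 0.618 -0.19   0.055] 0.48
scene scanner [ 0.437 -0.178 -0.001] 0.66
scene kit [ 0.52  -0.383  0.001] 0.93
scene case1 [0.534 0.458 0.001] 0.87
scene case1 [0.428 0.216 0.   ] 0.79
scene case1 [ 0.77  -0.021 -0.003] 0.75
scene case1 [0.482 0.333 0.   ] 0.72
scene case1 [ 0.642 -0.099  0.007] 0.24
scene case1_nose [0.531 0.342 0.049] 0.62
scene case1_nose [ 0.52  -0.383  0.002
[... 1508 characters left out ...]
.182 0.003] 0.86
top filed1 [ 0.646 -0.013  0.004] 0.85
top filed1 [ 0.636 -0.103  0.003] 0.79
top filed1 [0.646 0.078 0.012] 0.78
top filed1 [ 0.643 -0.052  0.004] 0.75
top filed1 [ 0.361  0.029 -0.   ] 0.69
top filed1 [0.581 0.45  0.052] 0.66
top filed4 [0.645 0.026 0.003] 0.97
top filed4 [0.288 0.182 0.003] 0.86
top filed4 [ 0.646 -0.013  0.004] 0.85
top filed4 [ 0.636 -0.103  0.003] 0.79
top filed4 [0.646 0.078 0.012] 0.78
top filed4 [ 0.643 -0.052  0.004] 0.75
top filed4 [ 0.361  0.029 -0.   ] 0.69
top filed4 [0.581 0.45  0.052] 0.66
top tape_roll [ 0.693  0.25  -0.001] 0.92
top mug [ 0.73  -0.243  0.   ] 0.74
top carton [ 0.774 -0.025 -0.   ] 0.75
top window [ 0.498 -0.16   0.02 ] 0.69
```

View pics/scene0.png

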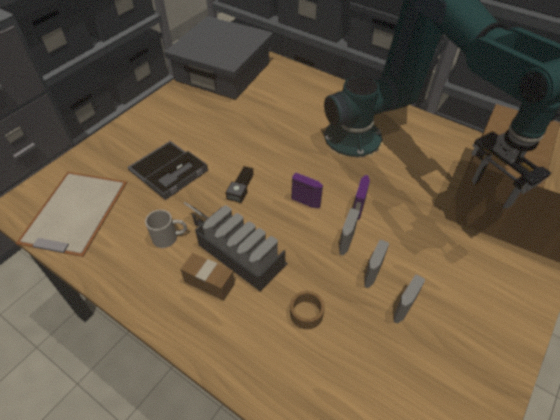

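View pics/top0.png

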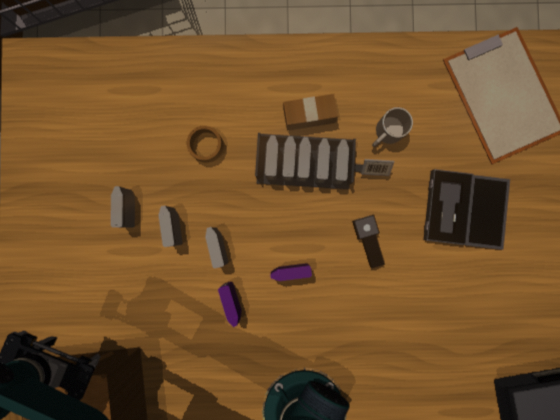

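The scene view and the top view agree. In the top view, three grey loose cases are at px (122,207), (172,226) and (217,248), and two purple decoys at (229,305) and (291,271). The rack with five cases is at (305,162), the scanner at (369,240) and the kit at (467,209). Next I measure the poses from the case top faces.

```bash
cat >> look.py <<'E'
def px2w(s,u,v,z):
    M=s['world_from_camera']; d=M[:3,:3]@np.array([(u-s['cx'])/s['fx'],(v-s['cy'])/s['fy'],1.0])
    t=(z-M[2,3])/d[2]; return M[:3,3]+t*d
def w2px(s,p):
    M=np.linalg.inv(s['world_from_camera']); c=M[:3,:3]@np.asarray(p)+M[:3,3]
    return s['fx']*c[0]/c[2]+s['cx'], s['fy']*c[1]/c[2]+s['cy']
E
python3 - <<'E'
from look import *
s=snap('top','top1'); im=s['color']
c=cv2.resize(im[110:280,90:420],None,fx=2.4,fy=2.4,interpolation=cv2.INTER_CUBIC); cv2.imwrite('pics/crop1.png',c)
for (u,v) in [(117,205),(166,225),(212,245),(271,155),(289,155),(305,157),(324,157),(342,157)]: print(im[v,u],end=' ')
hsv=cv2.cvtColor(im,cv2.COLOR_BGR2HSV); 
m=((hsv[...,1]<40)&(hsv[...,2]>105)).astype(np.uint8)
n,l,st,ce=cv2.connectedComponentsWithStats(m)
print()
for i in range(1,n):
    if 80<st[i,4]<1500 and 90<ce[i,0]<420 and 100<ce[i,1]<330:
        pts=np.argwhere(l==i)[:,::-1].astype(np.float32)
        w=np.array([px2w(s,u,v,0.103)[:2] for u,v in pts],np.float32)*1000
        r=cv2.minAreaRect(w); print(np.round(ce[i]),st[i,4],np.round(w.mean(0)),np.round(r[0]),np.round(r[1]),round(r[2],1))
E
```

```text
[100 112 125] [106 117 126] [107 119 129] [ 99 114 127] [ 98 111 124] [100 111 122] [101 111 122] [100 112 122]
```

View pics/crop1.png

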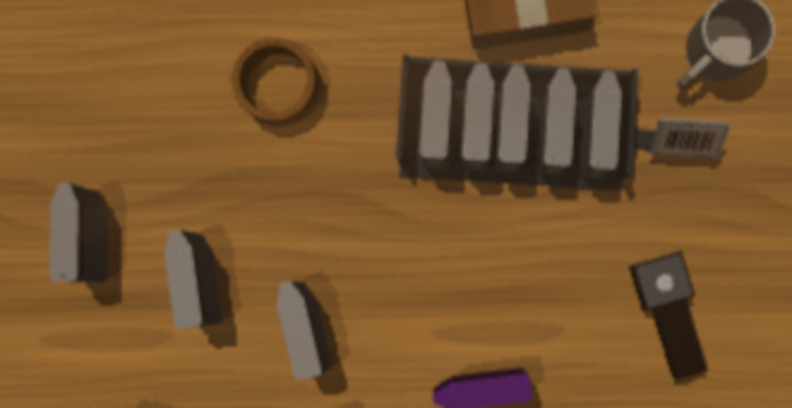

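The crop shows all eight grey top faces clearly. Their saturation is higher than I assumed, so I'll loosen the threshold.

```bash
cat >> look.py <<'E'
def tops(s,zf=0.106):
    im=s['color']; k=4
    big=cv2.resize(im,None,fx=k,fy=k,interpolation=cv2.INTER_CUBIC)
    hsv=cv2.cvtColor(big,cv2.COLOR_BGR2HSV)
    m=((hsv[...,1]<78)&(hsv[...,2]>88)).astype(np.uint8)
    m=cv2.morphologyEx(m,cv2.MORPH_OPEN,np.ones((9,9)))
    n,l,st,ce=cv2.connectedComponentsWithStats(m); out=[]
    for i in range(1,n):
        a=st[i,4]
        if not 3000<a<12000: continue
        c,_=cv2.findContours((l==i).astype(np.uint8),cv2.RETR_EXTERNAL,cv2.CHAIN_APPROX_NONE)
        pts=c[0][:,0,:]; 
        w=np.array([px2w(s,(u+.5)/k-.5,(v+.5)/k-.5,zf)[:2] for u,v in pts],np.float32)*1000
        cx,sz,an=cv2.minAreaRect(w)
        if not (80<max(sz)<120 and 15<min(sz)<45): continue
        b=cv2.boxPoints((cx,sz,an)); e1=b[1]-b[0]; e2=b[2]-b[1]
        e=e1 if np.hypot(*e1)>np.hypot(*e2) else e2
        if e[0]<0:e=-e
        out.append((np.round(cx,1),np.round(sz,1),round(np.degrees(np.arctan2(e[1],e[0])),1)))
    return sorted(out,key=lambda t:-t[0][1])
E
python3 - <<'E'
from look import *
s=snap('top','top2')
for z in (.1,.106):
    for t in tops(s,z): print(z,*t)
for n in ['scanner','window','kit','label','rack']:
    for c in ['top','scene']:
        if c=='scene': robot.snapshot('scene')
        print(n,c,[(np.round(d['point'],3),round(d['p'],2)) for d in robot.landmark_of(n,c)[:2]])
E
```

```text
0.1 [531.  452.5] [26.7 97.8] -0.8
0.1 [481.7 332.8] [98.  27.5] 7.6
0.1 [428.1 216.3] [98.8 27.2] 13.2
0.1 [650.7  72.9] [29.2 99.9] -4.9
0.1 [647.9  29.7] [ 28.8 100.3] -4.5
0.1 [644.9  -7.4] [ 28.5 100.1] -4.7
0.1 [641.1 -54.1] [ 28.2 100. ] -4.7
0.1 [ 637.5 -100.7] [ 28.1 100.4] -4.7
0.106 [530.7 450.4] [26.6 97.3] -0.8
0.106 [481.6 331.4] [97.5 27.3] 7.6
0.106 [428.3 215.5] [98.3 27. ] 13.2
0.106 [649.8  72.8] [29.  99.4] -4.9
0.106 [646.9  29.8] [28.6 99.8] -4.5
0.106 [644.   -7.1] [28.4 99.6] -4.7
0.106 [640.2 -53.6] [28.  99.5] -4.7
0.106 [636.6 -99.9] [28.  99.9] -4.7
scanner top [(array([ 0.435, -0.176,  0.   ]), 0.88), (array([ 0.64 , -0.052,  0.006]), 0.63)]
scanner scene [(array([ 0.434, -0.176,  0.003]), 0.56)]
window top [(array([ 0.5  , -0.164,  0.02 ]), 0.83)]
window scene [(array([ 0.497, -0.156,  0.017]), 0.72), (array([ 0.639, -0.101,  0.007]), 0.67)]
kit top []
kit scene [(array([ 0.521, -0.385,  0.003]), 0.89), (array([ 0.772, -0.024, -0.002]), 0.34)]
label top [(array([ 0.622, -0.192,  0.054]), 0.62), (array([0.647, 0.024, 0.004]), 0.15)]
label scene [(array([ 0.621, -0.187,  0.054]), 0.55), (array([0.582, 0.452, 0.05 ]), 0.27)]
rack top [(array([ 0.646, -0.012,  0.004]), 0.64)]
rack scene [(array([ 0.646, -0.011,  0.004]), 0.76)]
```

Good data. The rack yaw is about -4.7°. The gaps, from the right, are 15, 18.5, 18.6, 9, 15 and 18 mm. I'll write a planner helper that only computes shifts.

```bash
cat > plan.py <<'E'
import sys,numpy as np
from scipy.spatial.transform import Rotation as R
from bench import robot
def plan(x,y,z,yaw,pitch=0):
    "target TCP mm, tool down, yaw deg -> shift mm, rotvec deg in tool axes"
    o=robot.get_obs(); p=np.array(o['tool_pos'])*1000; r=R.from_euler('xyz',o['ee_rot'])
    t=R.from_euler('z',yaw,degrees=True)*R.from_euler('x',-90,degrees=True)
    d=r.inv().apply(np.array([x,y,z])-p); rv=(r.inv()*t).as_rotvec(degrees=True)
    print('now',np.round(p,1),'rpy',np.round(np.degrees(o['ee_rot']),1),'w',round(o['width']*1000,1),'F',np.round(o['wrist_force'],1),'t',round(o['time'],1))
    print('shift',np.round(d,1),'rot',np.round(rv,1))
if __name__=='__main__': plan(*map(float,sys.argv[1:]))
E
python3 plan.py 409 212 204 103.2
```

```text
now [214.1 506.7 205.5] rpy [-90.   -0.   67.1] w 93.8 F [-0.   0.1 -0.3] t 2.1
shift [-195.6    1.5 -294.2] rot [  0.  -36.1   0. ]
```

```bash
python3 -m creep '[[-195.6,1.5,-294.2,0,-36.1,0,0],[-195.6,1.5,-294.2,0,-36.1,0,0],[-195.6,1.5,-294.2,0,-36.1,0,0],[-195.6,1.5,-294.2,0,-36.1,0,0],[-195.6,1.5,-294.2,0,-36.1,0,0]]'; python3 plan.py 409 212 140 103.2
```

```text
time: 2.78
tool_pos: [0.3777, 0.2594, 0.2045]
ee_rot: [-1.572, -0.0, 1.802]
wrist_force: [1.0, -0.2, -0.2]
width: 0.0944
now [377.7 259.4 204.5] rpy [-90.1  -0.  103.3] w 94.4 F [ 1.  -0.2 -0.2] t 2.8
shift [-53.3  64.5 -19.5] rot [0.1 0.1 0. ]
```

```bash
python3 -m creep '[[-53,30,-19,0,0,0,0],[-53,30,-19,0,0,0,0],[-53,30,-19,0,0,0,0],[-53,30,-19,0,0,0,0]]'; python3 plan.py 409 212 45 103.2
python3 - <<'E'
from look import *
o=robot.get_obs(); s=snap('wrist','w1'); print(np.round(s['mount'],3).tolist(),s['fx'],s['cx'],s['cy'])
E
```

```text
time: 3.28
tool_pos: [0.4073, 0.215, 0.1753]
ee_rot: [-1.572, -0.001, 1.803]
wrist_force: [0.4, -0.1, 0.6]
width: 0.0941
now [407.3 215.  175.3] rpy [-90.1  -0.  103.3] w 94.1 F [ 0.4 -0.1  0.6] t 3.3
shift [ -3.4 130.3  -0.7] rot [0.1 0.1 0. ]
[[1.0, 0.001, -0.0, -0.0], [0.0, -0.279, 0.96, -0.178], [0.001, -0.96, -0.279, 0.081], [0.0, 0.0, 0.0, 1.0]] 291.47079188905735 283.84802881136244 212.10613898701672
```

View pics/w1.png

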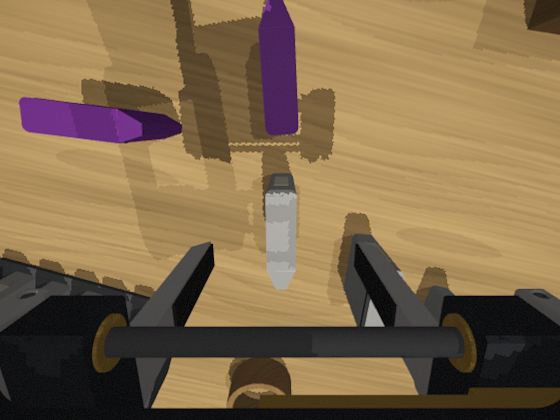

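The wrist view shows the grey case centred between the open fingers (col 282), with its spine towards the robot and the purple cases clear. Descending.

```bash
python3 -m creep '[[-3,60,-1,0,0,0,0],[-3,115,-1,0,0,0,0],[-3,130,-1,0,0,0,0],[-3,130,-1,0,0,0,0]]'; python3 -m creep '[[0,0,0,0,0,0,255],[0,0,0,0,0,0,255],[0,0,0,0,0,0,255],[0,0,0,0,0,0,255],[0,0,0,0,0,0,255]]';  python3 plan.py 409 212 60 103.2
```

```text
time: 3.82
tool_pos: [0.409, 0.2117, 0.0446]
ee_rot: [-1.57, -0.0, 1.802]
wrist_force: [0.8, 0.2, 0.2]
width: 0.0938
time: 4.45
tool_pos: [0.4092, 0.2109, 0.0444]
ee_rot: [-1.571, -0.0, 1.801]
wrist_force: [-0.3, 0.2, 0.6]
width: 0.047
now [409.2 210.9  44.4] rpy [-90.   -0.  103.2] w 47.0 F [-0.3  0.2  0.6] t 4.5
shift [  1.1 -15.6  -0. ] rot [ 0. -0.  0.]
```

```bash
python3 -m creep '[[0,0,0,0,0,0,255],[0,0,0,0,0,0,255],[0,0,0,0,0,0,255],[0,0,0,0,0,0,255]]'; python3 -m creep '[[0,-10,0,0,0,0,255],[0,-15,0,0,0,0,255],[0,-15,0,0,0,0,255]]';  python3 - <<'E'
from look import *
s=snap('wrist','w2'); s=snap('scene','s2'); cv2.imwrite('pics/s2c.png',cv2.resize(s['color'][120:340,200:480],None,fx=2.5,fy=2.5))
E
```

```text
time: 4.95
tool_pos: [0.4091, 0.2111, 0.0442]
ee_rot: [-1.571, -0.0, 1.801]
wrist_force: [0.3, -0.2, -0.1]
width: 0.0281
time: 5.32
tool_pos: [0.4096, 0.2111, 0.0599]
ee_rot: [-1.572, -0.0, 1.801]
wrist_force: [-0.1, 1.0, -3.0]
width: 0.0281
```

View pics/w2.png

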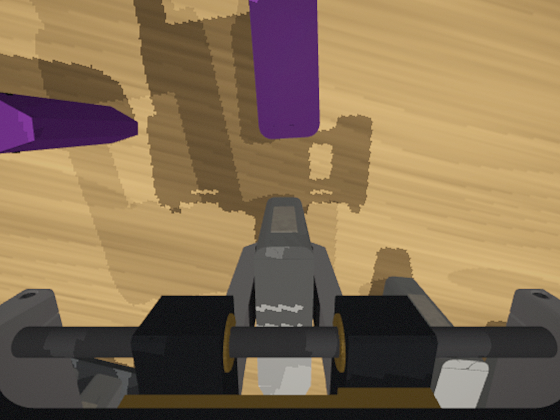

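View pics/s2c.png

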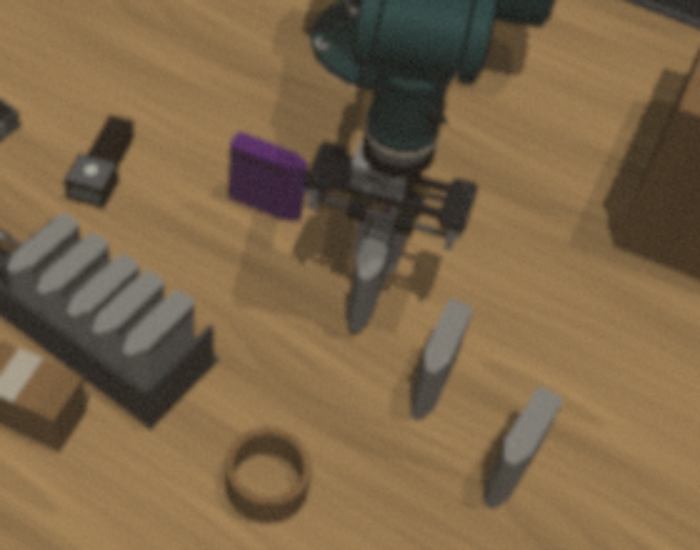

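The case is gripped (28.1 mm) and lifted level. Carrying it to the mouth in front of the filed1/filed2 gap.

```bash
python3 plan.py 489 -64.5 62 85.3
```

```text
now [409.  210.9  59.2] rpy [-90.   -0.  103.2] w 28.0 F [ 0.2 -0.2 -3. ] t 5.4
shift [-286.4   -2.8  -15. ] rot [-0.  17.9 -0. ]
```

```bash
python3 -m creep '[[-40,-3,-2,0,3,0,255],[-100,-3,-5,0,7,0,255],[-160,-3,-8,0,11,0,255],[-220,-3,-12,0,15,0,255],[-260,-3,-14,0,18,0,255]]'; python3 -m creep '[[-26,0,-1,0,0,0,255],[-26,0,-1,0,0,0,255],[-26,0,-1,0,0,0,255]]'; python3 plan.py 489 -64.5 62 85.3
python3 - <<'E'
from look import *
s=snap('top','t3'); cv2.imwrite('pics/t3c.png',cv2.resize(s['color'][110:280,200:420],None,fx=3.5,fy=3.5))
for t in tops(s): print(*t)
s=snap('scene','s3'); cv2.imwrite('pics/s3c.png',cv2.resize(s['color'][120:340,140:420],None,fx=2.5,fy=2.5))
E
```

```text
time: 6.05
tool_pos: [0.4824, -0.0415, 0.0621]
ee_rot: [-1.571, 0.0, 1.483]
wrist_force: [-0.5, 0.7, -2.6]
width: 0.0275
time: 6.42
tool_pos: [0.4807, -0.0643, 0.0619]
ee_rot: [-1.57, -0.001, 1.487]
wrist_force: [-0.4, 0.9, -2.5]
width: 0.0279
now [480.7 -64.3  61.9] rpy [-90.   -0.1  85.2] w 27.9 F [-0.4  0.9 -2.5] t 6.4
shift [ 0.5 -0.1 -8.3] rot [-0.  -0.1  0.1]
[530.7 450.1] [27.2 97.3] -0.8
[481.6 331.3] [97.4 27.6] 7.4
[649.5  72.8] [29.5 99.8] -4.4
[646.7  30. ] [ 29.7 100.4] -5.3
[643.9  -7.3] [29.2 99.7] -4.6
[640.1 -53.5] [29.1 99.9] -5.1
[636.3 -99.7] [ 28.6 100.5] -4.7
```

View pics/t3c.png

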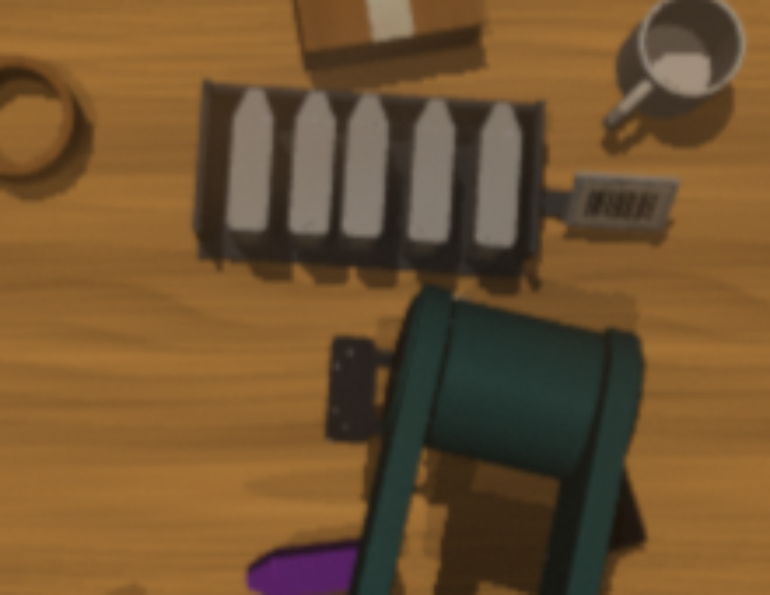

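View pics/s3c.png

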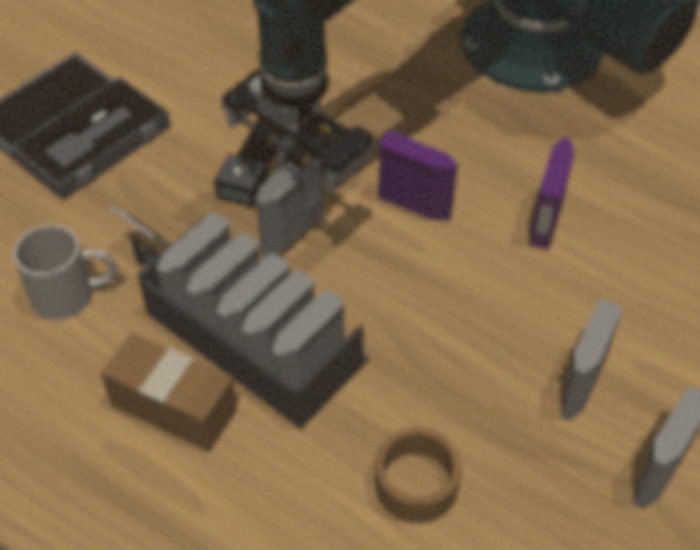

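Both views show the case in front of the filed1/filed2 gap, with the row untouched. Lowering it and moving the nose up to the spines.

```bash
python3 -m creep '[[0,4,-4,0,0,0,255],[0,8,-15,0,0,0,255],[0,8,-25,0,0,0,255],[0,8,-30,0,0,0,255],[0,8,-30,0,0,0,255]]'; python3 plan.py 576.5 -71.5 54 85.3
```

```text
time: 7.15
tool_pos: [0.5113, -0.0675, 0.0543]
ee_rot: [-1.571, -0.0, 1.487]
wrist_force: [-0.2, 0.2, -2.6]
width: 0.0281
now [511.3 -67.5  54.3] rpy [-90.   -0.   85.2] w 28.1 F [-0.2  0.2 -2.6] t 7.2
shift [  1.5   0.3 -65.3] rot [-0.  -0.1  0. ]
```

```bash
python3 -m creep '[[1,0,-6,0,0,0,255],[1,0,-12,0,0,0,255],[1,0,-18,0,0,0,255],[1,0,-24,0,0,0,255],[1,0,-30,0,0,0,255]]'; python3 plan.py 576.5 -71.5 54 85.3;  python3 -m creep '[[0,0,-6,0,0,0,255],[0,0,-12,0,0,0,255],[0,0,-18,0,0,0,255],[0,0,-24,0,0,0,255]]';python3 plan.py 576.5 -71.5 54 85.3
python3 - <<'E'
from look import *
s=snap('top','t4'); 
for t in tops(s): print(*t)
s=snap('scene','s4'); cv2.imwrite('pics/s4c.png',cv2.resize(s['color'][120:340,140:420],None,fx=2.5,fy=2.5))
E
```

```text
time: 7.78
tool_pos: [0.5411, -0.069, 0.0542]
ee_rot: [-1.57, -0.0, 1.487]
wrist_force: [-0.7, 0.2, -2.9]
width: 0.0279
now [541.1 -69.   54.2] rpy [-90.   -0.   85.2] w 27.9 F [-0.7  0.2 -2.9] t 7.8
shift [  0.5   0.1 -35.5] rot [-0.  -0.1  0. ]
time: 8.28
tool_pos: [0.5651, -0.071, 0.0542]
ee_rot: [-1.571, -0.0, 1.487]
wrist_force: [-0.9, 0.5, -3.3]
width: 0.028
now [565.1 -71.   54.2] rpy [-90.   -0.   85.2] w 28.0 F [-0.9  0.5 -3.3] t 8.3
shift [  0.4   0.2 -11.4] rot [-0.  -0.1  0. ]
[530.7 450.2] [27.3 97.3] -1.1
[481.6 331.2] [97.5 27.8] 7.6
[649.5  72.7] [29.5 99.9] -5.0
[646.7  29.6] [ 29.8 100.1] -3.8
```

View pics/s4c.png

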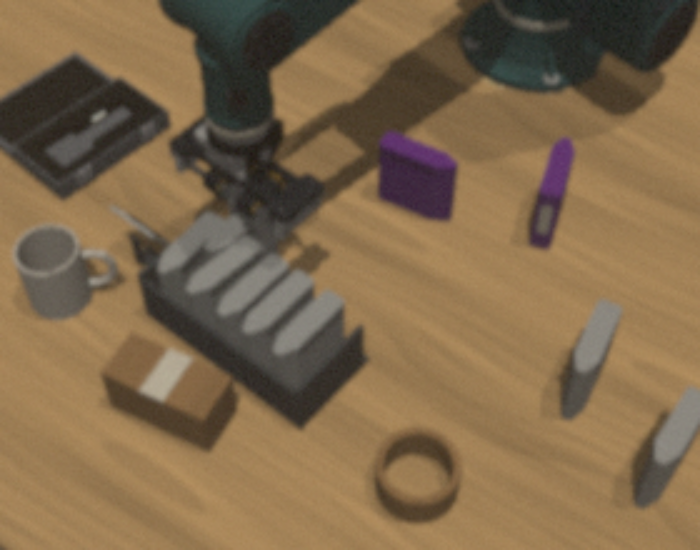

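It is wedging in cleanly with low forces. Another 11 mm in, then seat it on the floor and release.

```bash
python3 -m creep '[[0,0,-6,0,0,0,255],[0,0,-11,0,0,0,255],[0,3,-11,0,0,0,255],[0,4,-11,0,0,0,255],[0,4,-11,0,0,0,255]]'; python3 -m creep '[[0,0,0,0,0,0,200],[0,0,0,0,0,0,200],[0,0,0,0,0,0,140],[0,0,0,0,0,0,140],[0,0,0,0,0,0,140]]'
python3 - <<'E'
from look import *
s=snap('scene','s5'); cv2.imwrite('pics/s5c.png',cv2.resize(s['color'][120:340,140:420],None,fx=2.5,fy=2.5))
E
```

```text
time: 9.0
tool_pos: [0.5756, -0.0719, 0.0502]
ee_rot: [-1.571, -0.0, 1.487]
wrist_force: [0.5, -0.6, -2.9]
width: 0.0282
time: 9.62
tool_pos: [0.576, -0.072, 0.0507]
ee_rot: [-1.572, 0.0, 1.487]
wrist_force: [-0.3, -0.4, 0.9]
width: 0.0422
```

View pics/s5c.png

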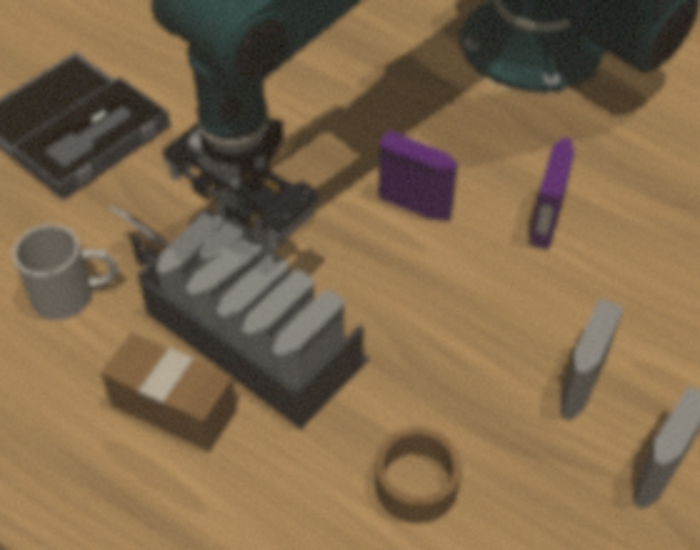

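The case is released and standing in the gap. Retreat, close, lower and push on the spine.

```bash
python3 -m creep '[[0,0,15,0,0,0,140],[0,0,35,0,0,0,140],[0,0,55,0,0,0,140],[0,0,55,0,0,0,255],[0,20,55,0,0,0,255]]'; python3 -m creep '[[0,5,0,0,0,0,255],[0,5,0,0,0,0,255],[0,5,0,0,0,0,255],[0,5,0,0,0,0,255],[0,5,0,0,0,0,255]]';python3 plan.py 580 -72 25 85.3
python3 - <<'E'
from look import *
s=snap('wrist','w5');s=snap('top','t5'); 
for t in tops(s): print(*t)
E
```

```text
time: 10.3
tool_pos: [0.5235, -0.0678, 0.0323]
ee_rot: [-1.577, 0.001, 1.487]
wrist_force: [0.7, -0.3, 0.3]
width: 0.0258
time: 10.92
tool_pos: [0.5212, -0.0673, 0.0257]
ee_rot: [-1.572, 0.0, 1.487]
wrist_force: [0.0, -0.5, 0.9]
width: 0.0005
now [521.2 -67.3  25.7] rpy [-90.    0.   85.2] w 0.5 F [ 0.  -0.5  0.9] t 10.9
shift [  0.3   0.7 -59. ] rot [ 0.  -0.1 -0. ]
[530.7 450.2] [27.2 97.3] -0.8
[481.6 331.2] [97.5 27.6] 7.6
[649.5  72.8] [29.6 99.7] -4.3
[646.8  30. ] [ 29.7 100.4] -5.2
[644.1  -7.3] [ 29.2 100.1] -4.4
```

View pics/w5.png

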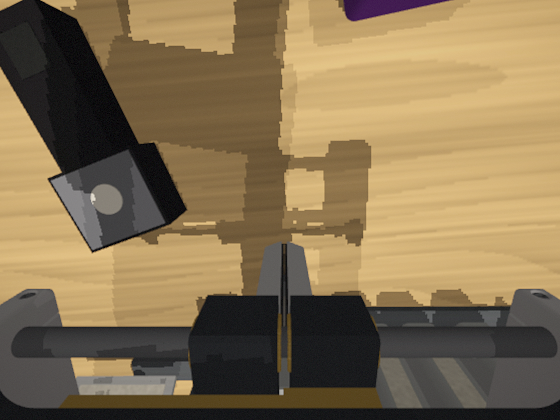

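```bash
python3 -m creep '[[0,0,-10,0,0,0,255],[0,0,-18,0,0,0,255],[0,0,-25,0,0,0,255],[0,0,-32,0,0,0,255],[0,0,-39,0,0,0,255]]'; python3 -m creep '[[0,0,-5,0,0,0,255],[0,0,-10,0,0,0,255],[0,0,-14,0,0,0,255],[0,0,-14,0,0,0,255]]';python3 plan.py 580 -72 25 85.3
python3 - <<'E'
from look import *
s=snap('scene','s6'); cv2.imwrite('pics/s6c.png',cv2.resize(s['color'][120:340,140:420],None,fx=2.5,fy=2.5))
E
```

```text
time: 11.65
tool_pos: [0.5602, -0.0706, 0.0251]
ee_rot: [-1.571, -0.0, 1.487]
wrist_force: [-1.4, -1.1, 1.5]
width: 0.0003
time: 12.15
tool_pos: [0.5741, -0.0718, 0.0253]
ee_rot: [-1.571, -0.0, 1.487]
wrist_force: [-0.2, 0.2, -0.4]
width: 0.0005
now [574.1 -71.8  25.3] rpy [-90.   -0.   85.2] w 0.5 F [-0.2  0.2 -0.4] t 12.2
shift [ 0.3  0.3 -5.9] rot [ 0.  -0.1  0. ]
```

View pics/s6c.png

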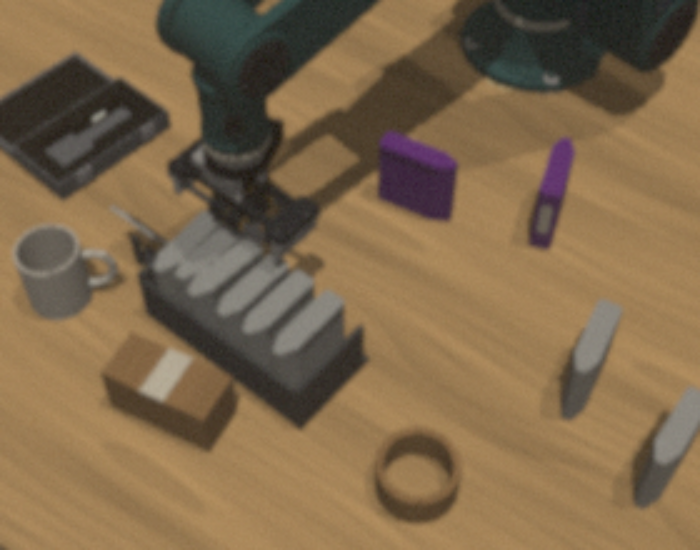

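Almost home. Pushing slowly until the force rises.

```bash
for i in 1; do python3 -m creep '[[0,0,-3,0,0,0,255],[0,0,-6,0,0,0,255],[0,0,-9,0,0,0,255],[0,0,-9,0,0,0,255]]';done; python3 plan.py 590 -73 25 85.3
python3 - <<'E'
from look import *
s=snap('scene','s7'); cv2.imwrite('pics/s7c.png',cv2.resize(s['color'][180:320,180:320],None,fx=4,fy=4))
E
```

```text
time: 12.7
tool_pos: [0.583, -0.0725, 0.0253]
ee_rot: [-1.571, -0.0, 1.487]
wrist_force: [0.7, 0.2, 0.6]
width: 0.0
now [583.  -72.5  25.3] rpy [-90.   -0.   85.2] w 0.0 F [0.7 0.2 0.6] t 12.7
shift [ 0.1  0.3 -7. ] rot [ 0.  -0.1  0. ]
```

View pics/s7c.png

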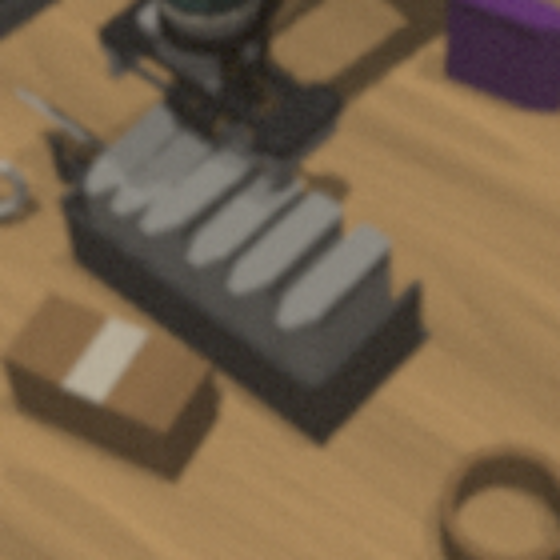

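```bash
python3 -m creep '[[0,0,-1,0,0,0,255],[0,0,-2,0,0,0,255],[0,0,-3,0,0,0,255],[0,0,-3,0,0,0,255]]'; python3 -m creep '[[0,0,-1,0,0,0,255],[0,0,-2,0,0,0,255],[0,0,-2,0,0,0,255]]'
```

```text
time: 13.25
tool_pos: [0.5826, -0.0724, 0.0249]
ee_rot: [-1.564, -0.0, 1.487]
wrist_force: [-10.5, 0.4, 5.4]
width: 0.0006
time: 13.62
tool_pos: [0.5822, -0.0724, 0.0247]
ee_rot: [-1.559, -0.0, 1.487]
wrist_force: [-15.9, 1.7, 9.0]
width: 0.0002
```

It's at the stop: 16 N with no travel, at TCP x≈583. Backing off and checking.

```bash
python3 -m creep '[[0,0,10,0,0,0,255],[0,0,40,0,0,0,255],[0,-50,80,0,0,0,255],[0,-110,120,0,0,0,255],[0,-170,150,0,0,0,0]]'; python3 plan.py 462 329 204 97.6
python3 - <<'E'
from look import *
s=snap('top','t8'); cv2.imwrite('pics/t8c.png',cv2.resize(s['color'][110:280,200:420],None,fx=3.5,fy=3.5))
for t in tops(s): print(*t)
E
```

```text
time: 14.25
tool_pos: [0.4443, -0.0607, 0.1827]
ee_rot: [-1.572, -0.0, 1.487]
wrist_force: [0.7, -0.1, -0.4]
width: 0.0071
now [444.3 -60.7 182.7] rpy [-90.1  -0.   85.2] w 7.1 F [ 0.7 -0.1 -0.4] t 14.2
shift [389.9 -21.3  14.9] rot [  0.1 -12.4  -0. ]
[530.7 450.2] [27.2 97.3] -0.8
[481.6 331.3] [97.4 27.7] 7.4
[649.5  72.8] [29.4 99.8] -4.6
[646.7  29.6] [ 29.9 100.2] -3.8
[643.9  -7.3] [29.4 99.6] -4.3
```

View pics/t8c.png

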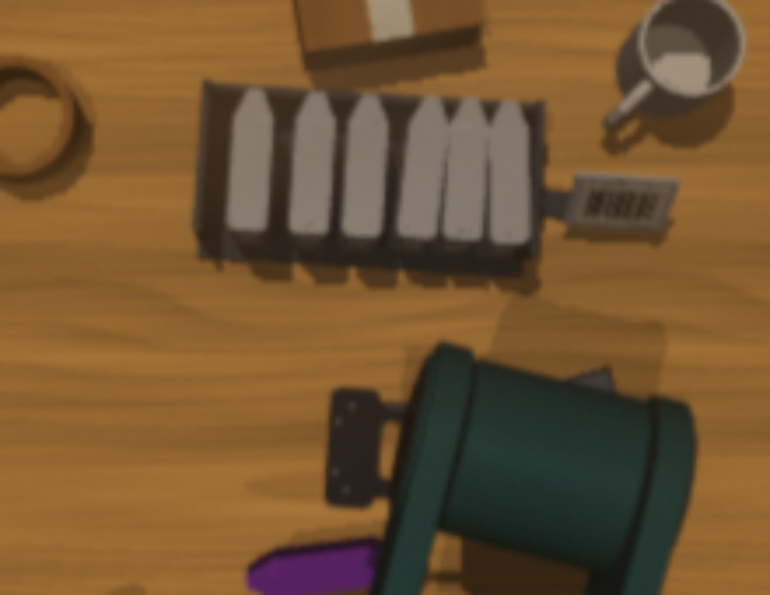

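Case 1 is home and all six cases are upright. filed2 has only yawed a little. Next I go to the middle loose case (481.7, 332.8, yaw 7.5°).

```bash
python3 -m creep '[[62,-10,0,0,-4,0,0],[124,-10,4,0,-8,0,0],[186,-10,8,0,-12,0,0],[248,-10,10,0,-12,0,0],[310,-10,15,0,-12.4,0,0]]'; python3 -m creep '[[60,0,0,0,0,0,0],[75,0,0,0,0,0,0],[75,0,0,0,0,0,0],[75,0,0,0,0,0,0]]'; python3 plan.py 461.9 330.2 45 97.5
```

```text
time: 14.92
tool_pos: [0.4569, 0.2516, 0.1916]
ee_rot: [-1.574, -0.001, 1.704]
wrist_force: [0.6, -0.3, 0.0]
width: 0.061
time: 15.42
tool_pos: [0.4471, 0.3222, 0.1915]
ee_rot: [-1.571, 0.0, 1.702]
wrist_force: [0.7, 0.3, 0.6]
width: 0.0941
now [447.1 322.2 191.5] rpy [-90.    0.   97.5] w 94.1 F [0.7 0.3 0.6] t 15.4
shift [  6.1 146.5 -15.6] rot [ 0. -0. -0.]
```

```bash
python3 -m creep '[[6,40,-16,0,0,0,0],[6,90,-16,0,0,0,0],[6,135,-16,0,0,0,0],[6,147,-16,0,0,0,0],[6,147,-16,0,0,0,0]]'; python3 -m creep '[[0,0,0,0,0,0,255],[0,0,0,0,0,0,255],[0,0,0,0,0,0,255],[0,0,0,0,0,0,255],[0,0,0,0,0,0,255]]';python3 -m creep '[[0,0,0,0,0,0,255],[0,0,0,0,0,0,255],[0,0,0,0,0,0,255],[0,0,0,0,0,0,255],[0,0,0,0,0,0,255]]'; python3 plan.py 461.9 330.2 60 97.5
```

```text
time: 16.05
tool_pos: [0.4621, 0.3307, 0.0448]
ee_rot: [-1.571, 0.0, 1.702]
wrist_force: [-0.1, -0.5, 0.8]
width: 0.0942
time: 16.68
tool_pos: [0.4615, 0.3317, 0.0445]
ee_rot: [-1.571, -0.0, 1.703]
wrist_force: [0.1, 0.1, 0.1]
width: 0.0475
time: 17.3
tool_pos: [0.4615, 0.3316, 0.0443]
ee_rot: [-1.571, 0.0, 1.703]
wrist_force: [-0.1, -0.1, -0.1]
width: 0.028
now [461.5 331.6  44.3] rpy [-90.    0.   97.6] w 28.0 F [-0.1 -0.1 -0.1] t 17.3
shift [ -1.4 -15.7  -0.2] rot [-0.   0.1 -0. ]
```

```bash
python3 -m creep '[[0,-10,0,0,0,0,255],[0,-15,0,0,0,0,255],[0,-15,0,0,0,0,255]]'; python3 plan.py 498.8 65.5 60 85.3
```

```text
time: 17.68
tool_pos: [0.4621, 0.3319, 0.0603]
ee_rot: [-1.572, -0.001, 1.703]
wrist_force: [0.1, -0.5, -1.6]
width: 0.0283
now [462.1 331.9  60.3] rpy [-90.1  -0.   97.6] w 28.3 F [ 0.1 -0.5 -1.6] t 17.7
shift [-2.69e+02  1.00e-01 -1.20e+00] rot [ 0.1 12.3  0.1]
```

```bash
python3 -m creep '[[-40,0,0,0,3,0,255],[-100,0,0,0,6,0,255],[-160,0,-1,0,9,0,255],[-215,0,-1,0,12.3,0,255],[-250,0,-1,0,12.3,0,255]]'; python3 -m creep '[[-19,0,0,0,0,0,255],[-19,0,0,0,0,0,255],[-19,0,0,0,0,0,255]]'; python3 plan.py 528.7 63 53.5 85.3
python3 - <<'E'
from look import *
s=snap('scene','s9'); cv2.imwrite('pics/s9c.png',cv2.resize(s['color'][120:340,140:420],None,fx=2.5,fy=2.5))
E
```

```text
time: 18.3
tool_pos: [0.4956, 0.0816, 0.0594]
ee_rot: [-1.571, 0.0, 1.486]
wrist_force: [0.3, 0.6, -1.8]
width: 0.0276
time: 18.68
tool_pos: [0.494, 0.0657, 0.0594]
ee_rot: [-1.571, -0.001, 1.489]
wrist_force: [-0.0, 0.3, -2.2]
width: 0.0278
now [494.   65.7  59.4] rpy [-90.   -0.   85.3] w 27.8 F [-0.   0.3 -2.2] t 18.7
shift [  0.1   5.9 -34.8] rot [-0.  0.  0.]
```

View pics/s9c.png

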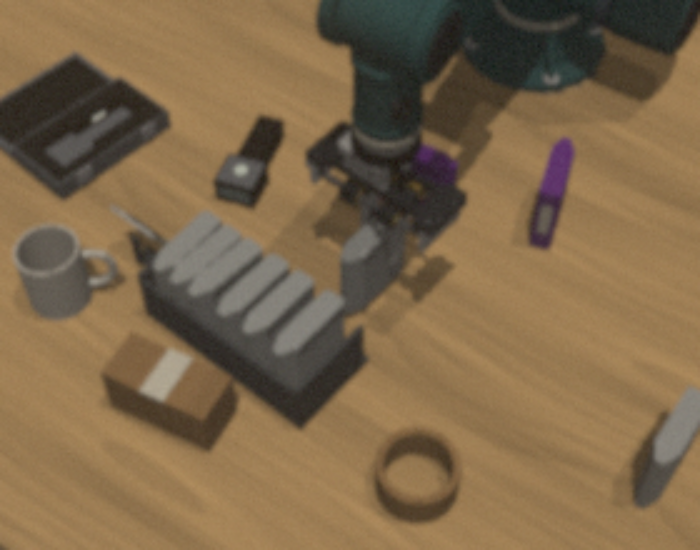

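Case 2 is lined up. Lowering it and inserting.

```bash
python3 -m creep '[[0,3,-8,0,0,0,255],[0,6,-18,0,0,0,255],[0,6,-28,0,0,0,255],[0,6,-35,0,0,0,255],[0,6,-35,0,0,0,255]]'; python3 -m creep '[[0,0,-6,0,0,0,255],[0,0,-12,0,0,0,255],[0,0,-18,0,0,0,255],[0,0,-24,0,0,0,255],[0,0,-30,0,0,0,255]]'; python3 plan.py 586.5 58.3 53.5 85.3
```

```text
time: 19.35
tool_pos: [0.5296, 0.0621, 0.0534]
ee_rot: [-1.571, -0.0, 1.488]
wrist_force: [-0.9, -0.4, -2.8]
width: 0.0278
time: 19.98
tool_pos: [0.5593, 0.0596, 0.0534]
ee_rot: [-1.571, -0.0, 1.489]
wrist_force: [-0.1, -1.1, -2.0]
width: 0.0282
now [559.3  59.6  53.4] rpy [-90.   -0.   85.3] w 28.2 F [-0.1 -1.1 -2. ] t 20.0
shift [  0.9  -0.1 -27.2] rot [ 0. -0.  0.]
```

```bash
python3 -m creep '[[0,0,-6,0,0,0,255],[0,0,-12,0,0,0,255],[0,0,-18,0,0,0,255],[0,0,-18,0,0,0,255]]'; python3 plan.py 586.5 58.3 53.5 85.3
python3 - <<'E'
from look import *
s=snap('scene','s10'); cv2.imwrite('pics/s10c.png',cv2.resize(s['color'][120:340,140:420],None,fx=2.5,fy=2.5))
E
```

```text
time: 20.48
tool_pos: [0.5773, 0.0582, 0.0534]
ee_rot: [-1.571, -0.0, 1.489]
wrist_force: [0.1, 0.3, -2.1]
width: 0.028
now [577.3  58.2  53.4] rpy [-90.   -0.   85.3] w 28.0 F [ 0.1  0.3 -2.1] t 20.5
shift [ 0.9 -0.1 -9.2] rot [ 0. -0.  0.]
```

View pics/s10c.png

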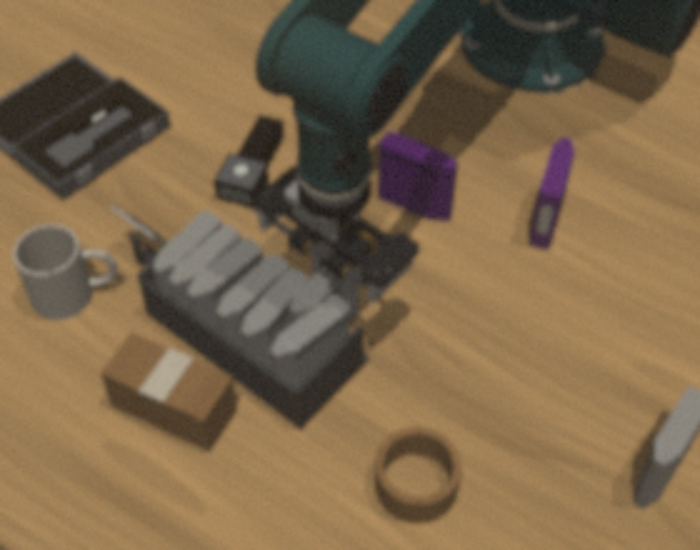

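The nose is in and the neighbours are easing apart. Final advance, set down, release.

```bash
python3 -m creep '[[0,0,-5,0,0,0,255],[0,0,-9,0,0,0,255],[0,2,-9,0,0,0,255],[0,3,-9,0,0,0,255],[0,3,-9,0,0,0,255]]'; python3 -m creep '[[0,0,0,0,0,0,200],[0,0,0,0,0,0,200],[0,0,0,0,0,0,140],[0,0,0,0,0,0,140],[0,0,0,0,0,0,140]]'; python3 -m creep '[[0,0,15,0,0,0,140],[0,0,35,0,0,0,140],[0,0,55,0,0,0,140],[0,0,55,0,0,0,255],[0,20,55,0,0,0,255]]'; python3 -m creep '[[0,5,0,0,0,0,255],[0,5,0,0,0,0,255],[0,5,0,0,0,0,255],[0,5,0,0,0,0,255],[0,5,0,0,0,0,255]]';python3 plan.py 590 58 25 85.3
python3 - <<'E'
from look import *
s=snap('scene','s11'); cv2.imwrite('pics/s11c.png',cv2.resize(s['color'][120:340,140:420],None,fx=2.5,fy=2.5))
E
```

```text
time: 21.15
tool_pos: [0.5856, 0.0575, 0.0503]
ee_rot: [-1.571, -0.0, 1.489]
wrist_force: [-0.2, -1.2, -1.9]
width: 0.028
time: 21.78
tool_pos: [0.5861, 0.0575, 0.0509]
ee_rot: [-1.572, -0.0, 1.489]
wrist_force: [-0.7, -0.6, -0.7]
width: 0.0421
time: 22.4
tool_pos: [0.5336, 0.062, 0.0326]
ee_rot: [-1.577, -0.001, 1.489]
wrist_force: [0.4, 1.8, -0.1]
width: 0.0258
time: 23.02
tool_pos: [0.5312, 0.062, 0.0258]
ee_rot: [-1.572, -0.0, 1.489]
wrist_force: [0.3, 0.1, 0.6]
width: 0.0003
now [531.2  62.   25.8] rpy [-90.   -0.   85.3] w 0.3 F [0.3 0.1 0.6] t 23.0
shift [  0.8   0.9 -58.9] rot [ 0. -0.  0.]
```

View pics/s11c.png

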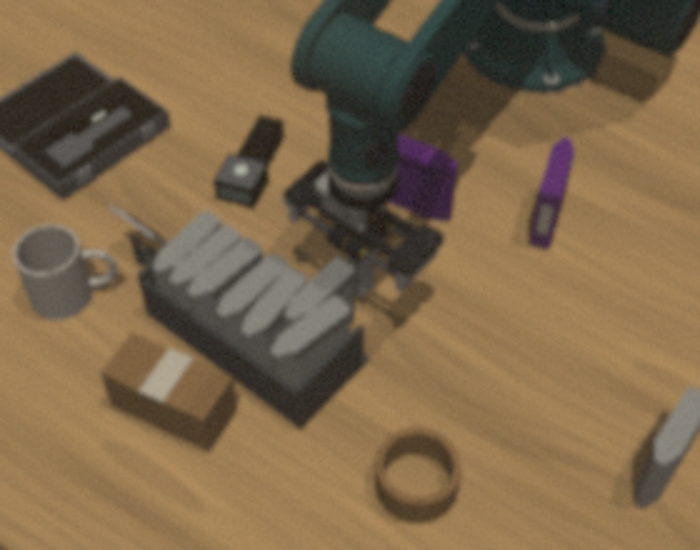

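```bash
python3 -m creep '[[0,0,-10,0,0,0,255],[0,0,-18,0,0,0,255],[0,0,-25,0,0,0,255],[0,0,-32,0,0,0,255],[0,0,-39,0,0,0,255]]'; python3 -m creep '[[0,0,-5,0,0,0,255],[0,0,-10,0,0,0,255],[0,0,-15,0,0,0,255],[0,0,-19,0,0,0,255],[0,0,-19,0,0,0,255]]';python3 plan.py 594 57.5 25 85.3
python3 - <<'E'
from look import *
s=snap('scene','s12'); cv2.imwrite('pics/s12c.png',cv2.resize(s['color'][180:320,180:320],None,fx=4,fy=4))
E
```

```text
time: 23.7
tool_pos: [0.5702, 0.0587, 0.0253]
ee_rot: [-1.57, -0.0, 1.489]
wrist_force: [-1.8, -0.0, -0.8]
width: 0.0006
time: 24.32
tool_pos: [0.5892, 0.0572, 0.0255]
ee_rot: [-1.571, -0.0, 1.489]
wrist_force: [0.1, 0.8, -0.3]
width: 0.0007
now [589.2  57.2  25.5] rpy [-90.   -0.   85.3] w 0.7 F [ 0.1  0.8 -0.3] t 24.3
shift [ 0.7  0.5 -4.7] rot [ 0. -0.  0.]
```

View pics/s12c.png

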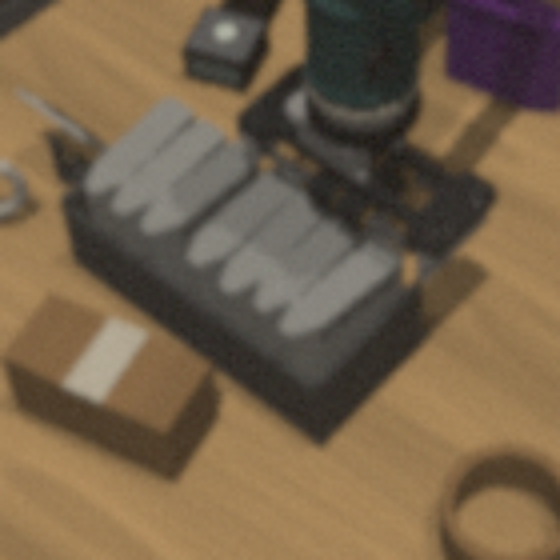

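```bash
python3 -m creep '[[0,0,-2,0,0,0,255],[0,0,-4,0,0,0,255],[0,0,-5,0,0,0,255],[0,0,-6,0,0,0,255],[0,0,-6,0,0,0,255]]'; python3 -m creep '[[0,0,-1,0,0,0,255],[0,0,-2,0,0,0,255],[0,0,-2,0,0,0,255]]'
```

```text
time: 25.0
tool_pos: [0.5931, 0.0569, 0.0252]
ee_rot: [-1.567, 0.0, 1.489]
wrist_force: [-5.7, -0.5, 2.8]
width: 0.0005
time: 25.38
tool_pos: [0.5928, 0.0569, 0.025]
ee_rot: [-1.562, 0.0, 1.489]
wrist_force: [-11.5, -0.1, 6.5]
width: 0.0002
```

It's home at TCP x≈593, as predicted. Backing off and checking the row.

```bash
python3 -m creep '[[0,0,10,0,0,0,255],[0,0,40,0,0,0,255],[40,-50,80,0,0,0,255],[90,-110,100,0,0,0,255],[150,-165,100,0,0,0,0]]'; python3 plan.py 511 452.5 190 89.2
python3 - <<'E'
from look import *
s=snap('top','t13'); cv2.imwrite('pics/t13c.png',cv2.resize(s['color'][110:280,200:420],None,fx=3.5,fy=3.5))
for t in tops(s): print(*t)
E
```

```text
time: 26.0
tool_pos: [0.5098, 0.1805, 0.1585]
ee_rot: [-1.573, -0.001, 1.488]
wrist_force: [1.5, -0.3, 0.7]
width: 0.0075
now [509.8 180.5 158.5] rpy [-90.1  -0.   85.2] w 7.5 F [ 1.5 -0.3  0.7] t 26.0
shift [271.1 -31.4  21.3] rot [ 0.1 -4.   0. ]
[530.7 450.2] [27.4 97.3] -1.2
```

View pics/t13c.png

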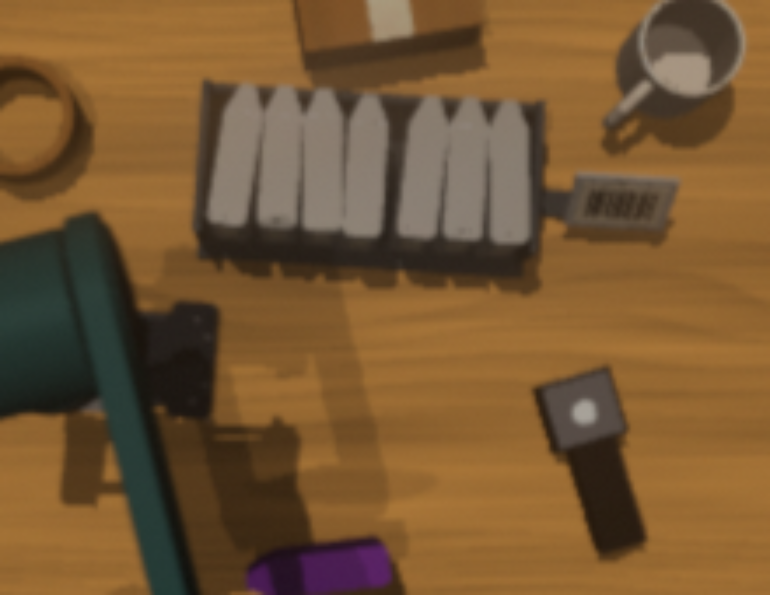

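All seven cases stand home. The remaining opening is between filed3 and filed2, zoomed px about (392,225). I'll compute that position.

Run:
```python
from look import *
s=snap('top','t14'); im=s['color']
big=cv2.resize(im[140:190,285:345],None,fx=12,fy=12,interpolation=cv2.INTER_CUBIC); cv2.imwrite('pics/t14c.png',big)
for v in (150,156,162,168,172,175):
    print(v,im[v,296:332].sum(1)//3)
for u,v in [(310.2,173),(313.4,173),(312,173)]: print(np.round(px2w(s,u,v,.106)*1000,1))
```

```text
150 [124 112  88 101 124 125 124 125 125 126 125 126 125 124 106  62  53  54
  54  67  95 121 125 124 125 125 124 125 125 125 124 121 117 123 126 125]
156 [124 110  91 117 125 127 126 127 126 126 126 126 125 114  80  50  48  53
  57  85 122 126 126 126 127 126 126 126 126 125 110  95 123 126 127 126]
162 [126 114 100 125 128 128 128 127 128 127 127 127 126 107  57  41  41  49
  79 117 126 126 128 127 128 127 128 127 126 119  96  94 124 127 127 126]
168 [128 120 115 127 129 129 129 128 128 128 129 129 123  96  46  36  44  67
 102 125 128 129 129 128 127 128 128 128 126 106  78 110 127 127 128 127]
172 [129 125 123 128 130 129 129 129 129 130 129 128 116  78  41  36  50  85
 124 128 129 128 128 129 128 128 128 126 112  76  81 123 128 127 127 127]
175 [ 96  85 112 126 129 129 130 130 130 129 129 127 108  61  37  41  54  84
 123 126 122 127 128 128 128 128 128 125 106  65  88 122 128 126 123 116]
[604.4 -21.5 106. ]
[604.3 -29.3 106. ]
[604.3 -25.9 106. ]
```

View pics/t14c.png

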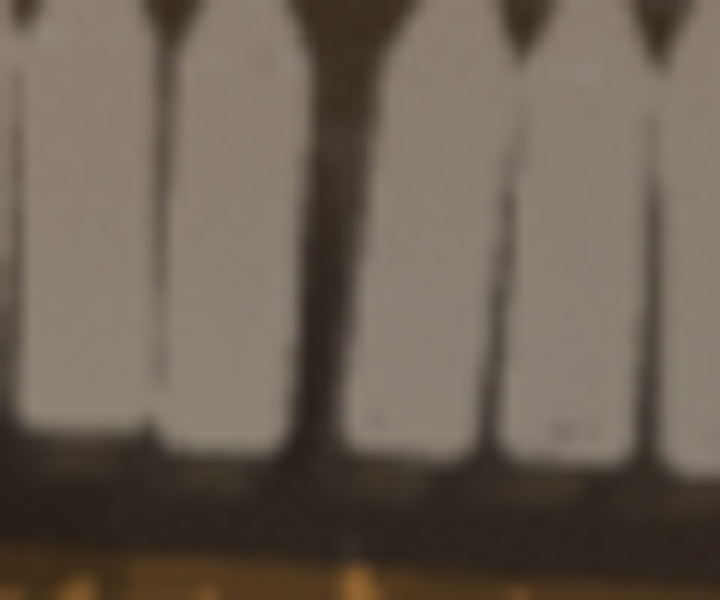

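```bash
python3 -m creep '[[60,0,5,0,-4,0,0],[120,-10,10,0,-4,0,0],[180,-20,15,0,-4,0,0],[240,-30,21,0,-4,0,0],[271,-31,21,0,-4,0,0]]'; python3 -m creep '[[0,0,0,0,0,0,0],[0,0,0,0,0,0,0]]';python3 plan.py 511 452.5 45 89.2
```

```text
time: 26.72
tool_pos: [0.5116, 0.4541, 0.187]
ee_rot: [-1.572, -0.001, 1.561]
wrist_force: [0.3, -0.7, -0.5]
width: 0.065
time: 26.98
tool_pos: [0.512, 0.4501, 0.1865]
ee_rot: [-1.57, 0.002, 1.557]
wrist_force: [-0.1, -0.1, 0.6]
width: 0.0854
now [512.  450.1 186.5] rpy [-90.    0.1  89.2] w 85.4 F [-0.1 -0.1  0.6] t 27.0
shift [  2.6 141.5   0.9] rot [-0.   0.  -0.1]
```

The last gap is about 10 mm wide, centred at (606, -23). I'm above the third case, so I grip it.

```bash
python3 -m creep '[[3,40,0,0,0,0,0],[3,90,0,0,0,0,0],[3,130,0,0,0,0,0],[3,142,1,0,0,0,0],[3,142,1,0,0,0,0]]'; python3 -m creep '[[0,0,0,0,0,0,255],[0,0,0,0,0,0,255],[0,0,0,0,0,0,255],[0,0,0,0,0,0,255],[0,0,0,0,0,0,255]]';python3 -m creep '[[0,0,0,0,0,0,255],[0,0,0,0,0,0,255],[0,0,0,0,0,0,255],[0,0,0,0,0,0,255],[0,0,0,0,0,0,255]]'; python3 -m creep '[[0,-10,0,0,0,0,255],[0,-15,0,0,0,0,255],[0,-15,0,0,0,0,255]]'; python3 plan.py 493.2 -13.9 60 85.3
```

```text
time: 27.6
tool_pos: [0.5109, 0.4534, 0.0457]
ee_rot: [-1.57, 0.001, 1.557]
wrist_force: [0.1, 0.1, 0.3]
width: 0.0941
time: 28.22
tool_pos: [0.5107, 0.4546, 0.0456]
ee_rot: [-1.571, -0.0, 1.559]
wrist_force: [-1.2, 0.3, 0.1]
width: 0.0472
time: 28.85
tool_pos: [0.5106, 0.4545, 0.0455]
ee_rot: [-1.571, 0.0, 1.558]
wrist_force: [0.7, 0.4, -1.0]
width: 0.028
time: 29.22
tool_pos: [0.5112, 0.455, 0.0617]
ee_rot: [-1.572, -0.001, 1.559]
wrist_force: [0.3, -0.1, -2.0]
width: 0.0281
now [511.2 455.   61.7] rpy [-90.1  -0.1  89.3] w 28.1 F [ 0.3 -0.1 -2. ] t 29.2
shift [-469.     1.2   12.2] rot [0.1 4.  0.1]
```

```bash
python3 -m creep '[[-40,0,2,0,0,0,255],[-95,0,6,0,0,0,255],[-150,0,10,0,1,0,255],[-205,0,14,0,2,0,255],[-260,0,16,0,4,0,255]]'; python3 -m creep '[[-50,0,0,0,0,0,255],[-100,0,0,0,0,0,255],[-150,0,0,0,0,0,255],[-190,0,0,0,0,0,255],[-200,0,0,0,0,0,255]]';python3 -m creep '[[0,0,0,0,0,0,255],[0,0,0,0,0,0,255]]'; python3 plan.py 523.1 -16.4 53.5 85.3
python3 - <<'E'
from look import *
s=snap('scene','s15'); cv2.imwrite('pics/s15c.png',cv2.resize(s['color'][120:340,140:420],None,fx=2.5,fy=2.5))
E
```

```text
time: 29.85
tool_pos: [0.491, 0.1931, 0.0607]
ee_rot: [-1.571, 0.0, 1.488]
wrist_force: [0.6, -0.7, -1.2]
width: 0.0275
time: 30.48
tool_pos: [0.4748, -0.0064, 0.0608]
ee_rot: [-1.571, 0.0, 1.485]
wrist_force: [0.1, 0.3, -1.8]
width: 0.028
time: 30.72
tool_pos: [0.4752, -0.0034, 0.0606]
ee_rot: [-1.571, -0.001, 1.49]
wrist_force: [0.6, -0.1, -1.5]
width: 0.0282
now [475.2  -3.4  60.6] rpy [-90.   -0.   85.4] w 28.2 F [ 0.6 -0.1 -1.5] t 30.7
shift [ -9.1   7.1 -48.8] rot [0.  0.1 0. ]
```

View pics/s15c.png

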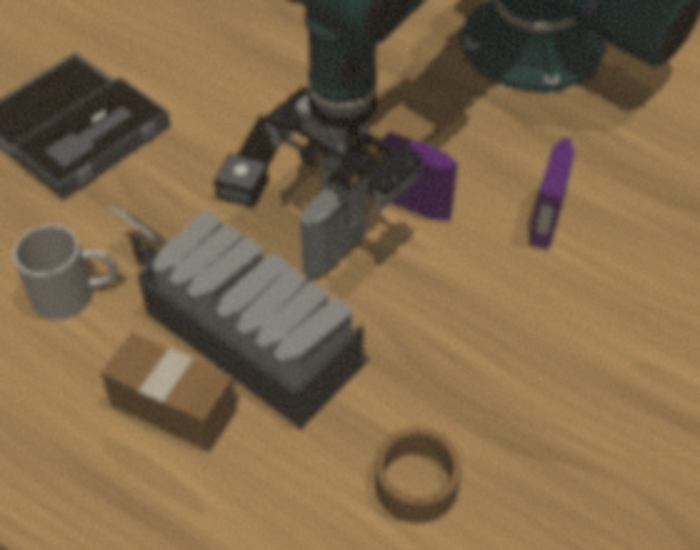

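The case is held upright in front of the gap. Approaching, then inserting slowly.

```bash
python3 -m creep '[[-9,3,-10,0,0,0,255],[-9,7,-25,0,0,0,255],[-9,7,-40,0,0,0,255],[-9,7,-47,0,0,0,255],[-9,7,-47,0,0,0,255]]';  python3 plan.py 580.9 -21.1 53.5 85.3
```

```text
time: 31.4
tool_pos: [0.5218, -0.0174, 0.0535]
ee_rot: [-1.57, -0.0, 1.489]
wrist_force: [-0.3, -0.9, -1.8]
width: 0.0278
now [521.8 -17.4  53.5] rpy [-90.   -0.   85.3] w 27.8 F [-0.3 -0.9 -1.8] t 31.4
shift [  1.1  -0.  -59.2] rot [-0.  0.  0.]
```

```bash
python3 -m creep '[[1,0,-4,0,0,0,255],[1,0,-8,0,0,0,255],[1,0,-12,0,0,0,255],[1,0,-16,0,0,0,255],[1,0,-20,0,0,0,255]]';  python3 plan.py 580.9 -21.1 53.5 85.3
python3 - <<'E'
from look import *
s=snap('scene','s16'); cv2.imwrite('pics/s16c.png',cv2.resize(s['color'][180:320,180:320],None,fx=4,fy=4))
E
```

```text
time: 32.02
tool_pos: [0.5411, -0.018, 0.0535]
ee_rot: [-1.57, -0.0, 1.489]
wrist_force: [-0.9, -0.9, -1.1]
width: 0.0278
now [541.1 -18.   53.5] rpy [-90.   -0.   85.3] w 27.8 F [-0.9 -0.9 -1.1] t 32.0
shift [  0.2  -0.1 -39.9] rot [-0. -0.  0.]
```

View pics/s16c.png

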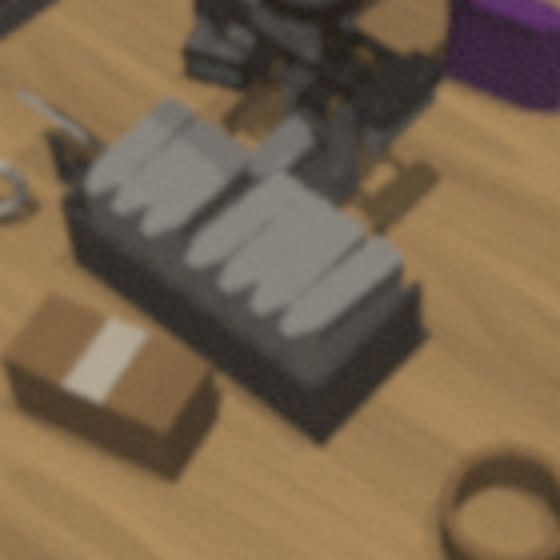

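The nose is entering the gap. Continuing.

```bash
python3 -m creep '[[0,0,-4,0,0,0,255],[0,0,-8,0,0,0,255],[0,0,-12,0,0,0,255],[0,0,-16,0,0,0,255],[0,0,-20,0,0,0,255]]';  python3 plan.py 580.9 -21.1 53.5 85.3;python3 -m creep '[[0,0,-4,0,0,0,255],[0,0,-8,0,0,0,255],[0,0,-12,0,0,0,255],[0,0,-12,0,0,0,255]]';  python3 plan.py 580.9 -21.1 53.5 85.3
python3 - <<'E'
from look import *
s=snap('scene','s17'); cv2.imwrite('pics/s17c.png',cv2.resize(s['color'][180:320,180:320],None,fx=4,fy=4))
E
```

```text
time: 32.7
tool_pos: [0.5615, -0.0196, 0.0536]
ee_rot: [-1.571, -0.0, 1.489]
wrist_force: [-0.3, 0.1, -1.3]
width: 0.0279
now [561.5 -19.6  53.6] rpy [-90.   -0.   85.3] w 27.9 F [-0.3  0.1 -1.3] t 32.7
shift [  0.1   0.1 -19.4] rot [ 0. -0.  0.]
time: 33.2
tool_pos: [0.5737, -0.0209, 0.0536]
ee_rot: [-1.572, 0.0, 1.488]
wrist_force: [0.9, -1.0, -2.8]
width: 0.028
now [573.7 -20.9  53.6] rpy [-90.    0.   85.3] w 28.0 F [ 0.9 -1.  -2.8] t 33.2
shift [ 0.4  0.1 -7.2] rot [ 0. -0. -0.]
```

View pics/s17c.png

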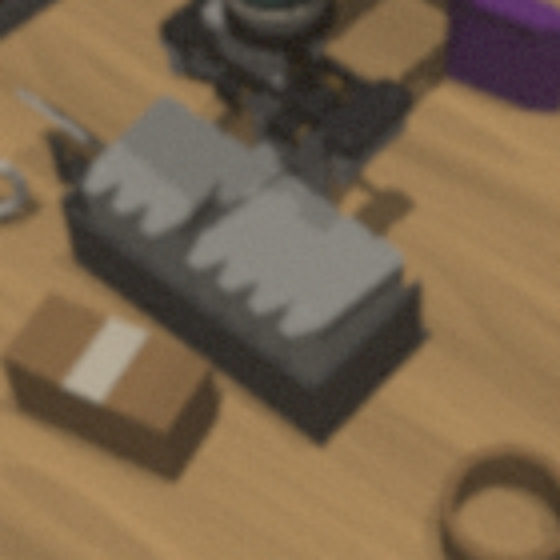

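```bash
python3 -m creep '[[0,0,-3,0,0,0,255],[0,0,-6,0,0,0,255],[0,2,-6,0,0,0,255],[0,2,-6,0,0,0,255],[0,2,-6,0,0,0,255]]'; python3 -m creep '[[0,0,0,0,0,0,200],[0,0,0,0,0,0,200],[0,0,0,0,0,0,140],[0,0,0,0,0,0,140],[0,0,0,0,0,0,140]]'; python3 -m creep '[[0,0,15,0,0,0,140],[0,0,35,0,0,0,140],[0,0,55,0,0,0,140],[0,0,55,0,0,0,255],[0,20,55,0,0,0,255]]'; python3 -m creep '[[0,5,0,0,0,0,255],[0,5,0,0,0,0,255],[0,5,0,0,0,0,255],[0,5,0,0,0,0,255],[0,5,0,0,0,0,255]]';python3 plan.py 583 -21.3 25 85.3
python3 - <<'E'
from look import *
s=snap('scene','s18'); cv2.imwrite('pics/s18c.png',cv2.resize(s['color'][180:320,180:320],None,fx=4,fy=4))
E
```

```text
time: 33.88
tool_pos: [0.5793, -0.0211, 0.0516]
ee_rot: [-1.571, -0.0, 1.489]
wrist_force: [1.3, -0.2, -2.0]
width: 0.0281
time: 34.5
tool_pos: [0.5794, -0.021, 0.052]
ee_rot: [-1.572, -0.0, 1.489]
wrist_force: [-0.4, 0.5, -0.2]
width: 0.0424
time: 35.12
tool_pos: [0.5269, -0.0169, 0.0336]
ee_rot: [-1.577, 0.0, 1.489]
wrist_force: [0.5, -0.3, 0.7]
width: 0.0257
time: 35.75
tool_pos: [0.5246, -0.0166, 0.027]
ee_rot: [-1.572, -0.0, 1.489]
wrist_force: [0.2, -0.1, -0.1]
width: 0.0008
now [524.6 -16.6  27. ] rpy [-90.   -0.   85.3] w 0.8 F [ 0.2 -0.1 -0.1] t 35.8
shift [  0.2   2.1 -58.6] rot [ 0. -0.  0.]
```

View pics/s18c.png

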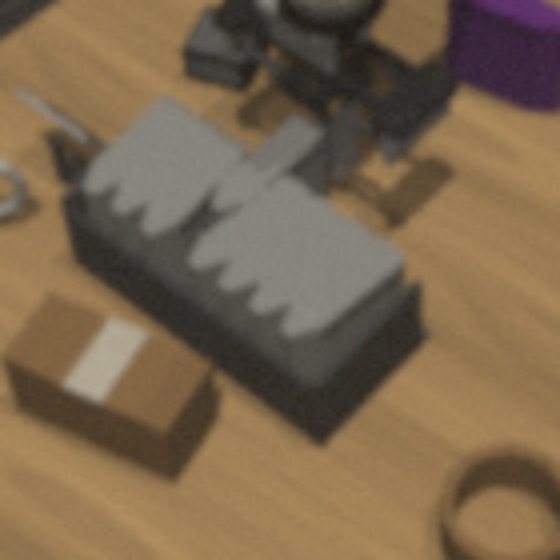

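Released and standing. Pushing it home (expected stop at TCP x≈587).

```bash
python3 -m creep '[[0,0,-10,0,0,0,255],[0,0,-18,0,0,0,255],[0,0,-25,0,0,0,255],[0,0,-32,0,0,0,255],[0,0,-39,0,0,0,255]]'; python3 -m creep '[[0,0,-5,0,0,0,255],[0,0,-10,0,0,0,255],[0,0,-15,0,0,0,255],[0,0,-20,0,0,0,255],[0,0,-20,0,0,0,255]]';python3 plan.py 587 -21.5 25 85.3
python3 -m creep '[[0,0,-2,0,0,0,255],[0,0,-4,0,0,0,255],[0,0,-4,0,0,0,255]]'
python3 plan.py 587 -21.5 25 85.3
```

```text
time: 36.42
tool_pos: [0.5635, -0.0198, 0.0264]
ee_rot: [-1.57, -0.0, 1.489]
wrist_force: [-1.7, -0.5, -0.2]
width: 0.0003
time: 37.05
tool_pos: [0.5839, -0.0215, 0.0268]
ee_rot: [-1.572, -0.0, 1.489]
wrist_force: [-0.2, 0.2, -0.1]
width: 0.0006
now [583.9 -21.5  26.8] rpy [-90.1  -0.   85.3] w 0.6 F [-0.2  0.2 -0.1] t 37.0
shift [ 0.3  1.8 -3.1] rot [ 0.1 -0.   0. ]
time: 37.42
tool_pos: [0.5869, -0.0218, 0.0267]
ee_rot: [-1.57, 0.0, 1.489]
wrist_force: [-2.4, -0.1, 0.3]
width: 0.0004
now [586.9 -21.8  26.7] rpy [-90.    0.   85.3] w 0.4 F [-2.4 -0.1  0.3] t 37.4
shift [ 0.3  1.7 -0.1] rot [-0. -0. -0.]
```

```bash
python3 -m creep '[[0,0,-1,0,0,0,255],[0,0,-2,0,0,0,255],[0,0,-3,0,0,0,255],[0,0,-3,0,0,0,255],[0,0,-3,0,0,0,255]]'
python3 -m creep '[[0,0,10,0,0,0,255],[0,0,40,0,0,0,255],[40,-50,80,0,0,0,255],[90,-110,110,0,0,0,255],[150,-165,140,0,0,0,0]]'
python3 - <<'E'
from look import *
s=snap('top','t19'); cv2.imwrite('pics/t19c.png',cv2.resize(s['color'][110:280,200:420],None,fx=3.5,fy=3.5,interpolation=cv2.INTER_CUBIC))
s=snap('scene','s19'); cv2.imwrite('pics/s19c.png',cv2.resize(s['color'][180:320,180:320],None,fx=4,fy=4))
E
```

```text
time: 38.05
tool_pos: [0.5866, -0.0218, 0.0262]
ee_rot: [-1.563, 0.0, 1.489]
wrist_force: [-11.8, -0.5, 5.3]
width: 0.0006
time: 38.67
tool_pos: [0.4801, 0.0998, 0.1553]
ee_rot: [-1.574, -0.001, 1.488]
wrist_force: [0.3, 0.4, 0.5]
width: 0.0071
```

View pics/t19c.png

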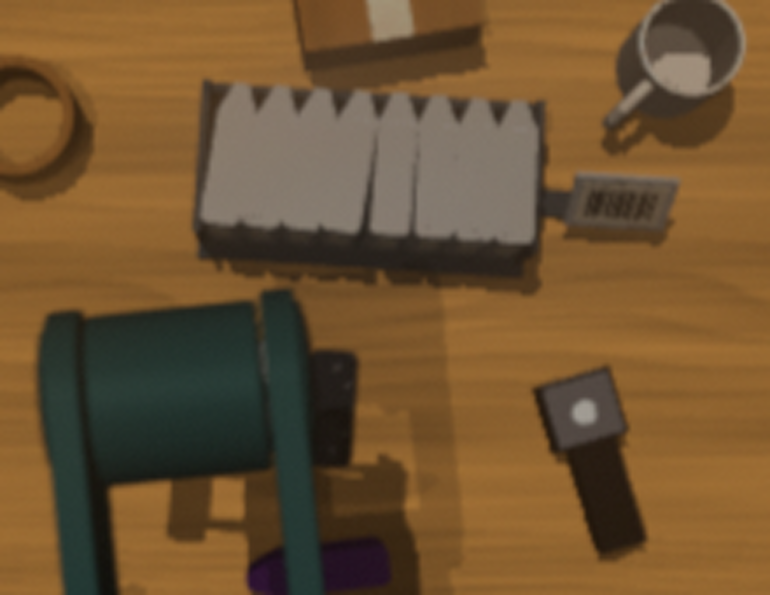

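View pics/s19c.png

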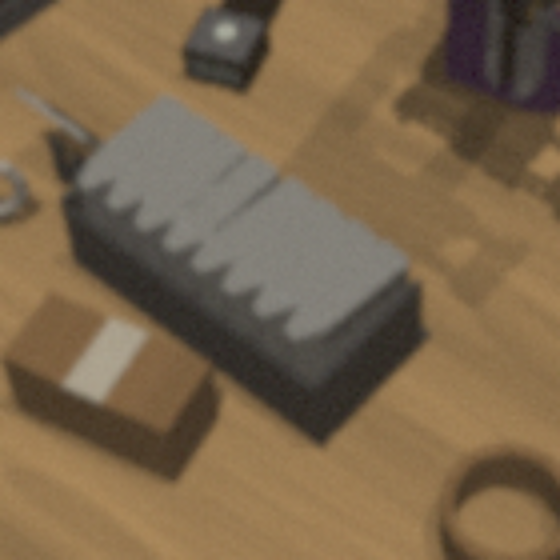

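All eight cases are home in an even row: the noses line up and none stand proud. For the scanner I take a fresh measurement in the top view.

```bash
python3 - <<'E'
from look import *
s=robot.snapshot('top')
z=np.array([[536,387],[606,367],[627,433],[557,455]],float)
W=np.array([px2w(s,200+(u+.5)/3.5-.5,110+(v+.5)/3.5-.5,.038)[:2] for u,v in z])*1000
c=W.mean(0); e1=(W[0]-W[3]+W[1]-W[2])/2; e2=(W[0]-W[1]+W[3]-W[2])/2
yaw=np.arctan2(e1[1],e1[0]); print(c,np.hypot(*e1),np.hypot(*e2),np.degrees(yaw),np.degrees(np.arctan2(-e2[0],e2[1])))
print('origin',c-40*np.array([np.cos(yaw),np.sin(yaw)]))
for cam in('top','scene'):
    if cam=='scene': s=robot.snapshot(cam)
    for n in('scanner','window','kit','label','rack'): print(cam,n,[(np.round(d['point'],4),round(d['p'],2)) for d in robot.landmark_of(n,cam)[:2]])
E
python3 plan.py 436 -177 150 106
```

```text
[ 471.54063127 -165.36987769] 51.253912976074496 53.628888035534494 16.041406026866973 15.726379832861461
origin [ 433.09814128 -176.4231561 ]
top scanner [(array([ 0.4358, -0.1778, -0.0009]), 0.84)]
top window [(array([ 0.499 , -0.1622,  0.018 ]), 0.88), (array([ 0.6382, -0.1133,  0.005 ]), 0.3)]
top kit [(array([ 0.5218, -0.3827, -0.0009]), 0.86), (array([ 0.4354, -0.1781, -0.0037]), 0.23)]
top label [(array([ 0.6226, -0.191 ,  0.0535]), 0.92)]
top rack [(array([ 0.6911, -0.091 ,  0.0566]), 0.63)]
scene scanner [(array([ 4.358e-01, -1.770e-01,  3.000e-04]), 0.69)]
scene window [(array([ 0.4984, -0.154 ,  0.018 ]), 0.77), (array([ 0.7362, -0.2442,  0.002 ]), 0.62)]
scene kit [(array([ 0.5185, -0.3847,  0.0043]), 0.76)]
scene label [(array([ 0.6215, -0.1906,  0.0553]), 0.62)]
scene rack [(array([ 0.6459, -0.0109,  0.0025]), 0.79), (array([ 0.7309, -0.2464,  0.0031]), 0.63)]
now [480.3  98.4 152.9] rpy [-89.9   0.   85.2] w 63.0 F [-0.2  0.1  0.5] t 39.4
shift [-278.2    3.    21.3] rot [ -0.1 -20.8   0. ]
```

```bash
python3 -m creep '[[-55,0,4,0,-5,0,0],[-115,0,8,0,-10,0,0],[-175,0,14,0,-16,0,0],[-235,0,20,0,-20.8,0,0],[-278,0,21,0,-20.8,0,0]]'; python3 -m creep '[[0,0,0,0,0,0,0],[0,0,0,0,0,0,0]]'; python3 plan.py 431 -178 11 106
python3 - <<'E'
from look import *
s=snap('wrist','w20')
for n in('scanner','window'): print(n,[(np.round(d['point'],4),round(d['p'],2)) for d in robot.landmark_of(n,'wrist')[:2]])
E
```

```text
time: 40.0
tool_pos: [0.4358, -0.1789, 0.1536]
ee_rot: [-1.571, 0.001, 1.85]
wrist_force: [-0.2, -0.2, 0.6]
width: 0.0938
time: 40.25
tool_pos: [0.4365, -0.1761, 0.1534]
ee_rot: [-1.571, -0.001, 1.851]
wrist_force: [1.4, -0.1, 0.2]
width: 0.0942
now [ 436.5 -176.1  153.4] rpy [-9.000e+01 -1.000e-01  1.061e+02] w 94.2 F [ 1.4 -0.1  0.2] t 40.2
shift [ -0.4 142.4   5.9] rot [0.  0.1 0.1]
scanner [(array([ 0.4347, -0.176 ,  0.0015]), 0.72)]
window [(array([ 0.5003, -0.1563,  0.021 ]), 0.58)]
```

View pics/w20.png

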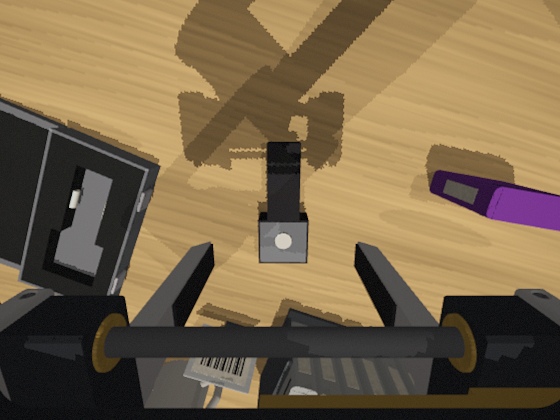

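The wrist view shows the scanner axis vertical at col ~284, centred between the fingers. Descending to grip the handle.

```bash
python3 -m creep '[[0,50,5,0,0,0,0],[0,100,5,0,0,0,0],[0,135,5,0,0,0,0],[0,142,5,0,0,0,0],[0,142,5,0,0,0,0]]'; python3 -m creep '[[0,0,0,0,0,0,255],[0,0,0,0,0,0,255],[0,0,0,0,0,0,255],[0,0,0,0,0,0,255],[0,0,0,0,0,0,255]]';python3 -m creep '[[0,0,0,0,0,0,255],[0,0,0,0,0,0,255],[0,0,0,0,0,0,255],[0,0,0,0,0,0,255]]'; python3 plan.py 431 -178 11 106
python3 - <<'E'
from look import *
s=snap('top','t21'); cv2.imwrite('pics/t21c.png',cv2.resize(s['color'][110:280,290:510],None,fx=3.5,fy=3.5,interpolation=cv2.INTER_CUBIC))
E
```

```text
time: 41.02
tool_pos: [0.4324, -0.1775, 0.0122]
ee_rot: [-1.571, 0.0, 1.853]
wrist_force: [-0.1, 0.7, 0.6]
width: 0.0935
time: 41.65
tool_pos: [0.4317, -0.1779, 0.0115]
ee_rot: [-1.571, -0.0, 1.852]
wrist_force: [0.1, 0.2, 0.4]
width: 0.0477
time: 42.15
tool_pos: [0.4317, -0.1779, 0.0114]
ee_rot: [-1.571, -0.0, 1.852]
wrist_force: [-0.2, 0.4, -1.6]
width: 0.0339
now [ 431.7 -177.9   11.4] rpy [-90.   -0.  106.1] w 33.9 F [-0.2  0.4 -1.6] t 42.1
shift [0.1 0.4 0.7] rot [-0.   0.1  0. ]
```

View pics/t21c.png

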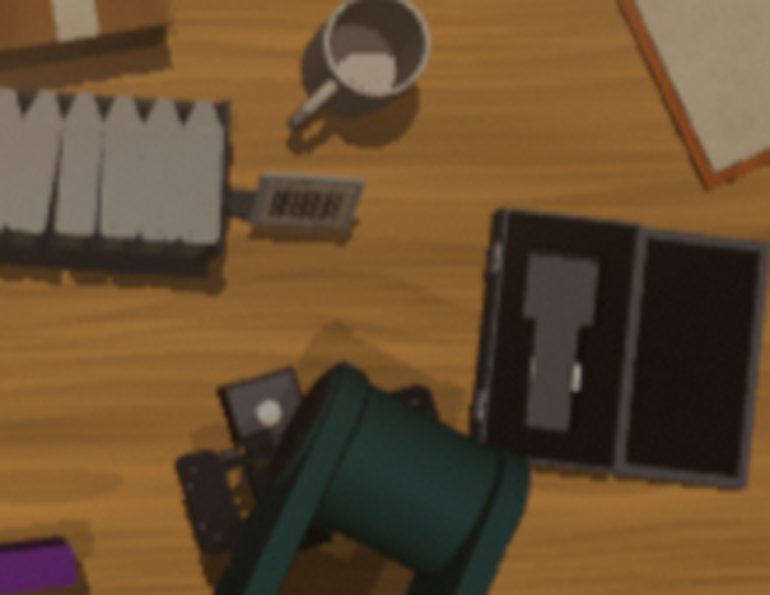

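Gripped (33.9 mm). Next I locate the label more exactly. The wrist lifts first.

```bash
python3 -m creep '[[0,-15,0,0,0,0,255],[0,-35,0,0,0,0,255],[0,-35,0,0,0,0,255]]'
python3 - <<'E'
from look import *
s=robot.snapshot('top')
print(np.round(px2w(s,290+307.5/3.5-.5,110+205.5/3.5-.5,.055)*1000,1))
for cam in('top','scene','scene','top'):
    s=robot.snapshot(cam)
    for n in('label','window'): print(cam,n,[(np.round(d['point'],4),round(d['p'],2)) for d in robot.landmark_of(n,cam)[:1]])
E
python3 plan.py 474 -179 46.4 85.3
```

```text
time: 42.58
tool_pos: [0.4333, -0.1786, 0.0488]
ee_rot: [-1.574, 0.003, 1.852]
wrist_force: [0.3, -0.2, -2.3]
width: 0.0337
[ 620.1 -195.5   55. ]
top label [(array([ 0.6248, -0.1942,  0.0565]), 0.56)]
top window [(array([ 0.4992, -0.16  ,  0.0563]), 0.65)]
scene label [(array([ 0.6203, -0.189 ,  0.0516]), 0.63)]
scene window [(array([ 0.4951, -0.1564,  0.0546]), 0.73)]
scene label [(array([ 0.6207, -0.186 ,  0.0556]), 0.48)]
scene window [(array([ 0.4955, -0.1578,  0.0562]), 0.76)]
top label [(array([ 0.6239, -0.1942,  0.0523]), 0.94)]
top window [(array([ 0.4974, -0.1606,  0.0527]), 0.92)]
now [ 431.7 -177.8   46.3] rpy [-90.   -0.  106.1] w 33.8 F [ 0.5 -0.5 -2.5] t 43.2
shift [-12.9  -0.1 -40.3] rot [-0.  20.8  0. ]
```

```bash
python3 -m creep '[[-4,0,-12,0,6,0,255],[-8,0,-26,0,13,0,255],[-12,0,-38,0,19,0,255],[-15,0,-40.5,0,20.8,0,255],[-15,0,-40.5,0,20.8,0,255]]'; python3 plan.py 474.1 -181.3 46.4 85.3
python3 -m creep '[[0,0,0,0,0,0,255],[0,0,0,0,0,0,255],[0,0,0,0,0,0,255],[0,0,0,0,0,0,255],[0,0,0,0,0,0,255]]'
python3 - <<'E'
from look import *
for cam in('top','scene','top','scene'):
    s=robot.snapshot(cam)
    for n in('label','window'): print(cam,n,[(np.round(d['point'],4),round(d['p'],2)) for d in robot.landmark_of(n,cam)[:1]])
s=snap('top','t22'); cv2.imwrite('pics/t22c.png',cv2.resize(s['color'][110:280,290:510],None,fx=3.5,fy=3.5,interpolation=cv2.INTER_CUBIC))
s=snap('scene','s22'); cv2.imwrite('pics/s22c.png',cv2.resize(s['color'][120:290,120:340],None,fx=3.5,fy=3.5,interpolation=cv2.INTER_CUBIC))
E
python3 plan.py 474.1 -181.3 46.4 85.3
```

```text
time: 43.85
tool_pos: [0.4746, -0.1812, 0.0463]
ee_rot: [-1.57, -0.0, 1.49]
wrist_force: [-0.5, 0.4, -2.2]
width: 0.0339
now [ 474.6 -181.2   46.3] rpy [-90.   -0.   85.3] w 33.9 F [-0.5  0.4 -2.2] t 43.9
shift [-0.2 -0.1  0.5] rot [-0.  0.  0.]
time: 44.48
tool_pos: [0.4748, -0.181, 0.0465]
ee_rot: [-1.571, -0.0, 1.489]
wrist_force: [-0.4, 0.0, -1.9]
width: 0.0336
top label [(array([ 0.6221, -0.1906,  0.0545]), 0.82)]
top window [(array([ 0.5429, -0.1874,  0.0551]), 0.7)]
scene label [(array([ 0.6203, -0.185 ,  0.0563]), 0.57)]
scene window [(array([ 0.5424, -0.1862,  0.0581]), 0.58)]
top label [(array([ 0.6237, -0.1948,  0.0548]), 0.6)]
top window [(array([ 0.5451, -0.1879,  0.0535]), 0.59)]
scene label [(array([0.7021, 0.0521, 0.0546]), 0.38)]
scene window [(array([ 0.5431, -0.1839,  0.0548]), 0.65)]
now [ 474.8 -181.    46.5] rpy [-90.   -0.   85.3] w 34.0 F [ 0.   0.2 -1.1] t 45.2
shift [-0.3  0.1  0.7] rot [-0. -0.  0.]
```

View pics/t22c.png

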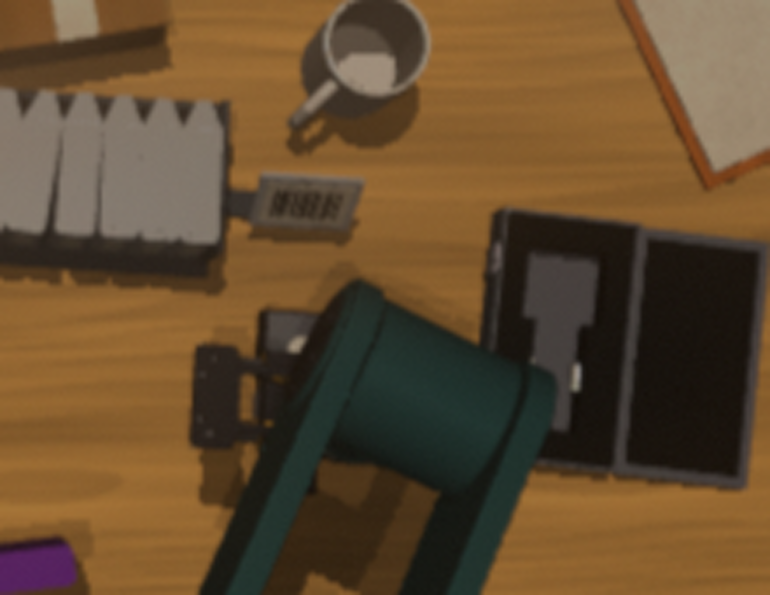

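View pics/s22c.png

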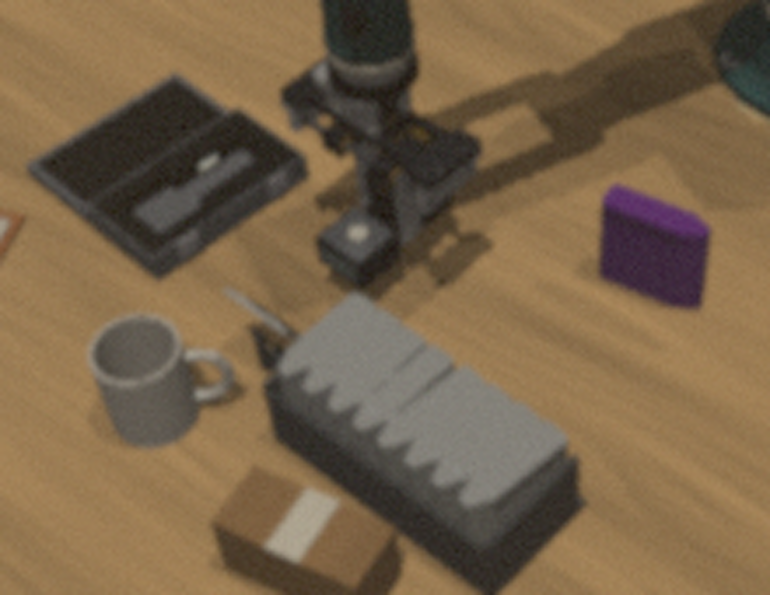

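The aim holds. The window is at about (543, -187, 55) and the label at (621.5, -193, 55), so 79 mm away, with lateral and vertical error under 5 mm. Holding it steady for two more seconds.

```bash
for i in 1; do python3 -m creep '[[0,0,0,0,0,0,255],[0,0,0,0,0,0,255],[0,0,0,0,0,0,255],[0,0,0,0,0,0,255],[0,0,0,0,0,0,255]]'; python3 -m creep '[[0,0,0,0,0,0,255],[0,0,0,0,0,0,255],[0,0,0,0,0,0,255],[0,0,0,0,0,0,255],[0,0,0,0,0,0,255]]';python3 -m creep '[[0,0,0,0,0,0,255],[0,0,0,0,0,0,255],[0,0,0,0,0,0,255],[0,0,0,0,0,0,255],[0,0,0,0,0,0,255]]'; done
python3 -m creep '[[0,-15,8,0,0,0,255],[0,-25,25,0,0,0,255],[0,-35,45,0,0,0,255],[0,-35,60,0,0,0,255],[0,-35,60,0,0,0,255]]'
python3 - <<'E'
from look import *
s=snap('top','t23'); cv2.imwrite('pics/t23c.png',cv2.resize(s['color'][160:260,415:525],None,fx=6,fy=6,interpolation=cv2.INTER_CUBIC)); print(w2px(s,(.52,-.383,.03)))
for cam in('top','scene','top','scene'):
    s=robot.snapshot(cam)
    for n in('kit',): print(cam,n,[(np.round(d['point'],4),round(d['p'],2)) for d in robot.landmark_of(n,cam)[:1]])
E
```

```text
time: 45.8
tool_pos: [0.4748, -0.181, 0.0465]
ee_rot: [-1.571, -0.0, 1.489]
wrist_force: [-0.4, 0.4, -1.5]
width: 0.0338
time: 46.42
tool_pos: [0.4748, -0.181, 0.0465]
ee_rot: [-1.571, -0.0, 1.489]
wrist_force: [0.3, -0.3, -1.5]
width: 0.0343
time: 47.05
tool_pos: [0.4748, -0.181, 0.0465]
ee_rot: [-1.571, -0.0, 1.489]
wrist_force: [0.4, -0.2, -2.5]
width: 0.0336
time: 47.68
tool_pos: [0.4143, -0.176, 0.0818]
ee_rot: [-1.571, 0.0, 1.488]
wrist_force: [-0.0, 0.3, -1.4]
width: 0.0334
(np.float64(448.9886970300905), np.float64(206.8322508498376))
top kit [(array([ 0.52  , -0.3854, -0.0021]), 0.89)]
scene kit [(array([ 0.5191, -0.3823,  0.0071]), 0.97)]
top kit [(array([ 0.4215, -0.1725,  0.0668]), 0.67)]
scene kit [(array([ 0.5217, -0.3835,  0.004 ]), 0.92)]
```

View pics/t23c.png

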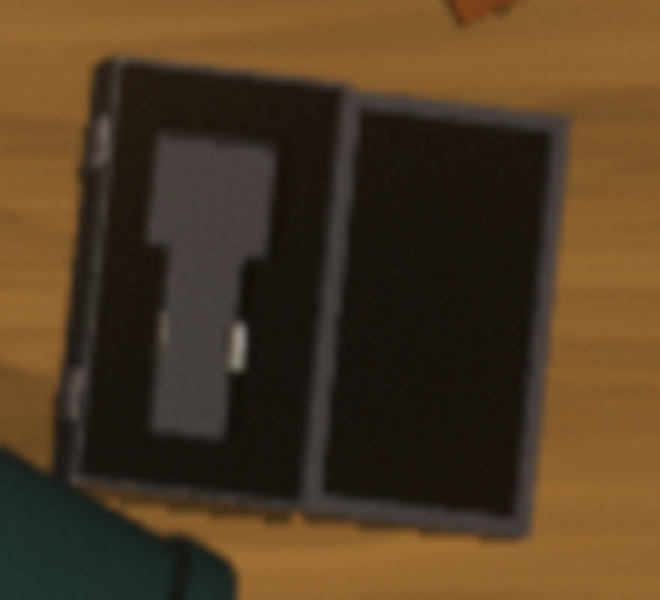

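The top view of the kit shows the T cutout. Its head is at zoomed px (157–277, 132–262) and its handle runs down to (150–222, 440). I'll fit the kit pose to those edges, allowing for edge height.

```bash
cat > kitfit.py <<'E'
from look import *
from scipy.optimize import least_squares
def fit(s,obs,x0=(.52,-.383,np.radians(-7))):
    # obs: (u,v,z,axis,value[m]) point lies on kit line axis=value at height z
    W=[(px2w(s,u,v,z)[:2],a,val) for u,v,z,a,val in obs]
    def f(p):
        c,sn=np.cos(p[2]),np.sin(p[2]); r=[]
        for w,a,val in W:
            d=w-p[:2]; l=(c*d[0]+sn*d[1], -sn*d[0]+c*d[1]); r.append((l[a]-val)*1000)
        return r
    q=least_squares(f,x0,loss='soft_l1'); return q.x,np.array(f(q.x))
E
python3 - <<'E'
from kitfit import *
s=robot.snapshot('top'); k=lambda u,v:(415+(u+.5)/6-.5,160+(v+.5)/6-.5)
o=[]
for (u,v),z,a,val in [((156,145),.03,1,.029),((149,235),.03,1,.029),((276,165),.012,1,-.029),((265,250),.012,1,-.029),
  ((164,265),.03,1,.019),((151,420),.03,1,.019),((243,268),.012,1,-.019),((224,425),.012,1,-.019),
  ((165,133),.012,0,.067),((270,147),.012,0,.067),((155,434),.02,0,-.067),((215,440),.02,0,-.067)]:
    o.append((*k(u,v),z,a,val))
x,r=fit(s,o); print(np.round(x[:2]*1000,1),np.degrees(x[2]),np.round(r,1))
E
```

```text
[ 519.  -384.3] -8.03581940164443 [ 0.4 -0.8 -0.3  0.5  1.4 -0.2 -0.8  0.1 -1.1 -1.6  1.1  1.7]
```

```bash
python3 plan.py 590 -390 160 82
```

```text
now [ 415.2 -176.1   81.3] rpy [-90.   -0.   85.3] w 34.0 F [-0.6  0.3 -1.6] t 48.2
shift [-198.9  -78.8 -191.7] rot [-0.   3.3  0. ]
```

```bash
python3 -m creep '[[-20,-30,-20,0,0,0,255],[-60,-60,-55,0,1,0,255],[-100,-79,-95,0,2,0,255],[-140,-79,-135,0,3.3,0,255],[-170,-79,-165,0,3.3,0,255]]'; python3 -m creep '[[-29,0,-27,0,0,0,255],[-29,0,-27,0,0,0,255],[-29,0,-27,0,0,0,255],[-29,0,-27,0,0,0,255]]'
python3 - <<'E'
from look import *
o=robot.get_obs(); print(o['tool_pos'],o['ee_rot'],o['width'])
s=snap('wrist','w24')
print([(np.round(d['point'],4),round(d['p'],2)) for d in robot.landmark_of('kit','wrist')[:2]])
E
```

```text
time: 48.8
tool_pos: [0.5669, -0.3609, 0.1601]
ee_rot: [-1.571, 0.0, 1.431]
wrist_force: [-0.2, 1.2, -2.3]
width: 0.0335
time: 49.3
tool_pos: [0.588, -0.3906, 0.1612]
ee_rot: [-1.571, -0.0, 1.432]
wrist_force: [-0.2, 0.3, -1.5]
width: 0.034
[ 0.587995   -0.39062545  0.16119343] [-1.57125434e+00 -4.66559256e-05  1.43174795e+00] 0.0339621396135331
[(array([ 5.201e-01, -3.847e-01, -3.000e-04]), 0.68)]
```

View pics/w24.png

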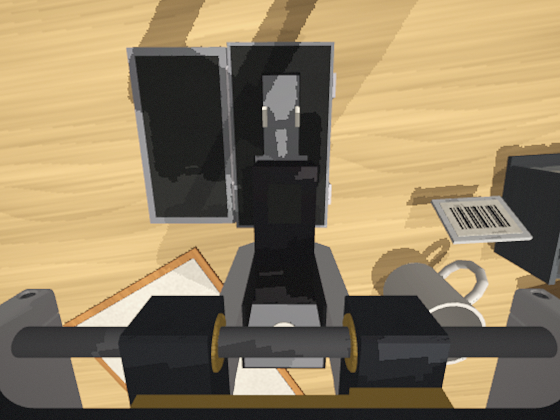

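Run:
```python
from look import *
im=cv2.imread('pics/w24.png'); cv2.imwrite('pics/w24c.png',cv2.resize(im[35:175,215:345],None,fx=5.5,fy=4.2,interpolation=cv2.INTER_CUBIC))
```

```text
(no output)
```

View pics/w24c.png

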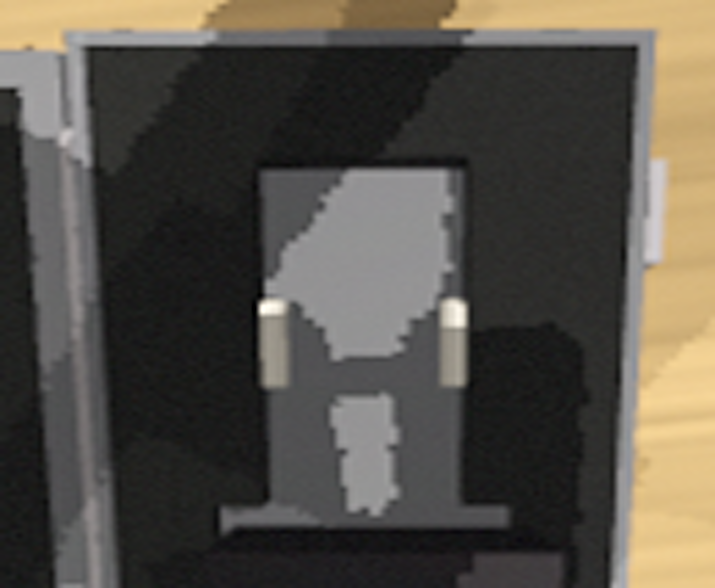

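Run:
```python
from kitfit import *
from scipy.spatial.transform import Rotation as R
o=robot.get_obs(); s=robot.snapshot('wrist')
T=np.eye(4); T[:3,:3]=R.from_euler('xyz',o['ee_rot']).as_matrix(); T[:3,3]=o['tool_pos']; s['world_from_camera']=T@s['mount']
k=lambda u,v:(215+(u+.5)/5.5-.5,35+(v+.5)/4.2-.5)
ob=[(*k(362.5,170),.02,1,0),(*k(366.5,490),.02,1,0),(*k(365,515),.02,1,0),(*k(364,50),.03,1,0),(*k(364,570),.03,1,0),
 (*k(363,157),.03,0,-.067),(*k(363,167),.012,0,-.067),(*k(240,506),.03,0,.013),(*k(490,506),.03,0,.013)]
x,r=fit(s,ob); print(np.round(x[:2]*1000,1),np.degrees(x[2]),np.round(r,1))
for h in (170,490):
  for e in ((260,465) if h==170 else (270,463)): print(np.round(px2w(s,*k(e,h),.012)*1000,1),np.round(px2w(s,*k(e,h),.03)*1000,1))
```

```text
[ 522.3 -385. ] -7.8998719221480105 [-0.3  0.3 -0.   0.2 -0.2  0.5 -0.3 -0.1 -0.1]
[ 453.6 -395.2   12. ] [ 456.6 -394.3   30. ]
[ 458.9 -357.2   12. ] [ 461.6 -358.4   30. ]
[ 530.  -405.4   12. ] [ 528.8 -404.    30. ]
[ 535.3 -367.    12. ] [ 533.8 -367.7   30. ]
```

Run:
```python
from look import *
im=cv2.imread('pics/w24.png'); c=im[140:380,200:370]; c=np.clip(c.astype(float)*2.2,0,255).astype(np.uint8)
cv2.imwrite('pics/w24d.png',cv2.resize(c,None,fx=2.5,fy=2.5,interpolation=cv2.INTER_CUBIC))
s=robot.snapshot('wrist'); M=np.linalg.inv(s['mount'])
def pj(ax,lat,h): # scanner frame x, y, z  -> pixel
    p=np.array([lat,(11.4-h)/1000, -(ax)/1000]); c=M[:3,:3]@p+M[:3,3]; return np.round([s['fx']*c[0]/c[2]+s['cx'],s['fy']*c[1]/c[2]+s['cy']],1)
for off in (0,3.5,7):
    print(off,'tail top',pj(-65+off,0,38),'tail bot+6',pj(-65+off,0,6),'tail bot',pj(-62+off,0,0),'head back top',pj(15+off,0,38),'nose top',pj(65+off,0,38))
```

```text
0 tail top [284.2 159.7] tail bot+6 [284.2 154.2] tail bot [284.1 158.1] head back top [284.  296.4] nose top [283.9 365.2]
3.5 tail top [284.2 166.6] tail bot+6 [284.2 159.9] tail bot [284.1 163.6] head back top [284.  301.6] nose top [283.9 369.6]
7 tail top [284.2 173.3] tail bot+6 [284.1 165.6] tail bot [284.1 169. ] head back top [284.  306.7] nose top [283.8 374. ]
```

View pics/w24d.png

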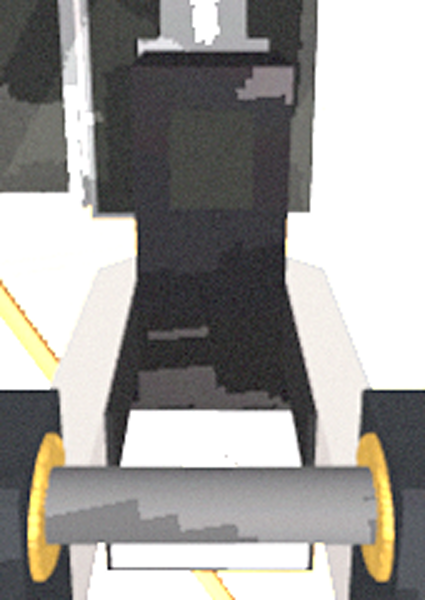

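The model of the held scanner (origin 3.5 mm ahead of the TCP) matches the picture: tail edge row 166, nose row 367. The wrist fit puts the kit at (522.3, -385.0), yaw -7.9°. Moving above it.

```bash
python3 plan.py 518.3 -384.4 75 82.05
```

```text
now [ 588.1 -391.   161.4] rpy [-90.1   0.   82. ] w 34.0 F [-0.2  0.1 -2.6] t 49.5
shift [-3.1 86.3 70.1] rot [ 0.1 -0.  -0. ]
```

```bash
python3 -m creep '[[-3,0,30,0,0,0,255],[-3,20,60,0,0,0,255],[-3,55,70,0,0,0,255],[-3,80,70,0,0,0,255],[-3,86,70,0,0,0,255]]'; python3 -m creep '[[0,0,0,0,0,0,255],[0,0,0,0,0,0,255]]'; python3 plan.py 518.3 -384.4 50 82.05
python3 - <<'E'
from look import *
s=snap('scene','s25'); cv2.imwrite('pics/s25c.png',cv2.resize(s['color'][90:230,100:280],None,fx=4.2,fy=4.2,interpolation=cv2.INTER_CUBIC))
for c in('top','scene'):
  if c=='top': robot.snapshot(c)
  for n in('window','scanner','kit'): print(c,n,[(np.round(d['point'],4),round(d['p'],2)) for d in robot.landmark_of(n,c)[:1]])
E
```

```text
time: 50.12
tool_pos: [0.5171, -0.3836, 0.0725]
ee_rot: [-1.568, -0.002, 1.431]
wrist_force: [0.7, 0.3, -2.0]
width: 0.0338
time: 50.38
tool_pos: [0.5195, -0.3855, 0.0764]
ee_rot: [-1.574, 0.002, 1.431]
wrist_force: [-0.4, 0.7, -1.7]
width: 0.0332
now [ 519.5 -385.5   76.4] rpy [-90.2   0.1  82. ] w 33.2 F [-0.4  0.7 -1.7] t 50.4
shift [ 0.9 26.4  1.4] rot [ 0.2 -0.  -0.1]
top window [(array([ 0.6417, -0.0558,  0.0059]), 0.24)]
top scanner [(array([ 0.525 , -0.3846,  0.0621]), 0.73)]
top kit []
scene window [(array([ 0.5872, -0.3921,  0.0869]), 0.69)]
scene scanner [(array([ 0.5237, -0.3878,  0.0651]), 0.74)]
scene kit [(array([ 0.5219, -0.3818,  0.0019]), 0.97)]
```

View pics/s25c.png

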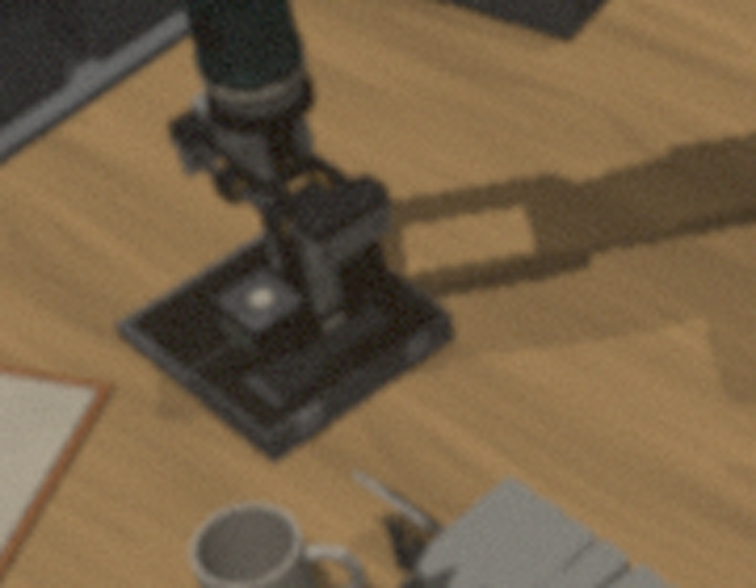

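The scanner sits over the cutout. Descending slowly with force checks.

```bash
python3 plan.py 518.3 -384.4 45 82.05;  python3 -m creep '[[0,10,1,0,0,0,255],[0,20,1,0,0,0,255],[0,30,1,0,0,0,255],[0,31,1,0,0,0,255]]'; python3 plan.py 518.3 -384.4 38 82.05; python3 -m creep '[[0,2,0,0,0,0,255],[0,4,0,0,0,0,255],[0,6,0,0,0,0,255],[0,6,0,0,0,0,255]]';python3 plan.py 518.3 -384.4 33 82.05
```

```text
now [ 518.6 -384.8   74.6] rpy [-90.   0.  82.] w 33.9 F [ 0.6 -0.3 -1.2] t 50.8
shift [ 0.4 29.6  0.4] rot [ 0.  -0.1 -0. ]
time: 51.28
tool_pos: [0.5166, -0.3839, 0.0415]
ee_rot: [-1.568, -0.002, 1.431]
wrist_force: [0.5, -0.6, -2.2]
width: 0.034
now [ 516.6 -383.9   41.5] rpy [-89.8  -0.1  82. ] w 34.0 F [ 0.5 -0.6 -2.2] t 51.3
shift [-0.3  3.5 -1.7] rot [-0.2 -0.1  0.1]
time: 51.78
tool_pos: [0.5174, -0.3846, 0.0374]
ee_rot: [-1.571, -0.0, 1.431]
wrist_force: [0.6, -0.1, -2.5]
width: 0.0337
now [ 517.4 -384.6   37.4] rpy [-90.  -0.  82.] w 33.7 F [ 0.6 -0.1 -2.5] t 51.8
shift [ 0.3  4.4 -0.8] rot [-0.  -0.1  0. ]
```

It is 4 mm into the cutout with no force. Continuing until the tips clear the insert by about 2.5 mm.

```bash
python3 -m creep '[[0,2,-1,0,0,0,255],[0,4,-1,0,0,0,255],[0,5,-1,0,0,0,255],[0,5,-1,0,0,0,255]]';python3 plan.py 518.3 -384.4 33 82.05
python3 - <<'E'
from look import *
s=snap('scene','s26'); cv2.imwrite('pics/s26c.png',cv2.resize(s['color'][90:230,100:280],None,fx=4.2,fy=4.2,interpolation=cv2.INTER_CUBIC))
E
```

```text
time: 52.28
tool_pos: [0.5185, -0.3844, 0.0324]
ee_rot: [-1.571, -0.001, 1.431]
wrist_force: [0.4, 0.5, -2.2]
width: 0.0337
now [ 518.5 -384.4   32.4] rpy [-90.  -0.  82.] w 33.7 F [ 0.4  0.5 -2.2] t 52.3
shift [ 0.  -0.6  0.2] rot [-0. -0.  0.]
```

View pics/s26c.png

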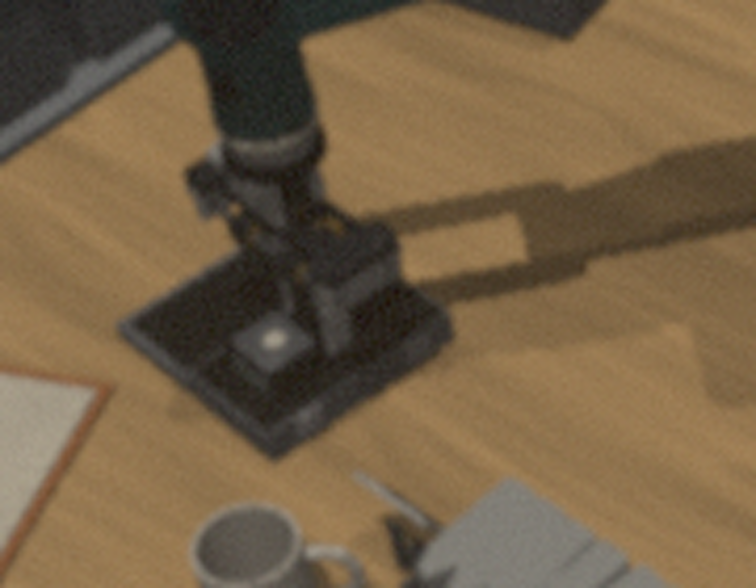

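It's guided in with no side force. Release, rise, close and press from above.

```bash
python3 -m creep '[[0,0,0,0,0,0,170],[0,0,0,0,0,0,130],[0,0,0,0,0,0,130],[0,0,0,0,0,0,130]]'; python3 -m creep '[[0,-15,0,0,0,0,130],[0,-35,0,0,0,0,130],[0,-42,12,0,0,0,255],[0,-42,12,0,0,0,255],[0,-42,12,0,0,0,255]]'; python3 -m creep '[[0,0,0,0,0,0,255],[0,0,0,0,0,0,255],[0,0,0,0,0,0,255]]'
python3 - <<'E'
from look import *
s=snap('scene','s27'); cv2.imwrite('pics/s27c.png',cv2.resize(s['color'][90:230,100:280],None,fx=4.2,fy=4.2,interpolation=cv2.INTER_CUBIC))
E
python3 plan.py 506 -382.5 60 82.05
```

```text
time: 52.82
tool_pos: [0.5186, -0.3852, 0.0329]
ee_rot: [-1.571, 0.001, 1.431]
wrist_force: [0.6, -0.2, 0.1]
width: 0.0463
time: 53.45
tool_pos: [0.5061, -0.3829, 0.0742]
ee_rot: [-1.57, -0.001, 1.431]
wrist_force: [0.8, 0.2, -0.4]
width: 0.0195
time: 53.82
tool_pos: [0.5066, -0.383, 0.0741]
ee_rot: [-1.57, -0.0, 1.431]
wrist_force: [-0.6, -0.0, -0.1]
width: 0.0004
now [ 506.6 -383.    74.2] rpy [-90.  -0.  82.] w 0.8 F [-0.7  0.8 -0.3] t 53.9
shift [ 0.4 14.2  0.7] rot [-0.  -0.1  0. ]
```

View pics/s27c.png

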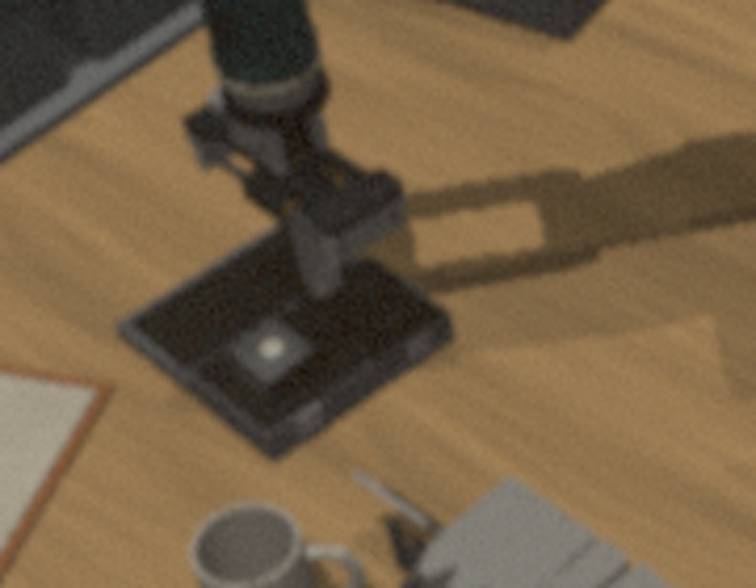

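```bash
python3 -m creep '[[0,6,0,0,0,0,255],[0,11,0,0,0,0,255],[0,14,0,0,0,0,255],[0,16,0,0,0,0,255],[0,18,0,0,0,0,255]]'; python3 -m creep '[[0,1,0,0,0,0,255],[0,2,0,0,0,0,255],[0,3,0,0,0,0,255],[0,4,0,0,0,0,255],[0,4,0,0,0,0,255]]'
```

```text
time: 54.5
tool_pos: [0.5063, -0.3832, 0.057]
ee_rot: [-1.571, 0.0, 1.431]
wrist_force: [-2.4, 0.4, 3.4]
width: 0.0005
time: 55.12
tool_pos: [0.5067, -0.3831, 0.052]
ee_rot: [-1.571, -0.0, 1.431]
wrist_force: [-0.5, -0.8, 0.4]
width: 0.0007
```

```bash
python3 -m creep '[[0,1,0,0,0,0,255],[0,2,0,0,0,0,255],[0,3,0,0,0,0,255],[0,3,0,0,0,0,255]]'; python3 -m creep '[[0,1,0,0,0,0,255],[0,2,0,0,0,0,255],[0,3,0,0,0,0,255],[0,3,0,0,0,0,255]]'
```

```text
time: 55.62
tool_pos: [0.5066, -0.3831, 0.0503]
ee_rot: [-1.571, 0.0, 1.431]
wrist_force: [-3.6, 0.8, 5.0]
width: 0.0003
time: 56.12
tool_pos: [0.5066, -0.3832, 0.0502]
ee_rot: [-1.572, 0.001, 1.431]
wrist_force: [-6.1, 4.4, 14.3]
width: 0.0005
```

It bottomed at TCP z 50.2 (expected 50.0) with 14 N. To be sure it's level, I also probe the head.

```bash
python3 -m creep '[[0,-10,0,0,0,0,255],[0,-18,0,0,0,0,255],[0,-18,-20,0,0,0,255],[0,-18,-45,0,0,0,255],[0,-18,-45,0,0,0,255]]'; python3 plan.py 550 -389 52 82.05;python3 -m creep '[[0,6,0,0,0,0,255],[0,10,0,0,0,0,255],[0,12,0,0,0,0,255],[0,13,0,0,0,0,255],[0,13,0,0,0,0,255]]'; python3 plan.py 550 -389 52 82.05; python3 -m creep '[[0,1,0,0,0,0,255],[0,2,0,0,0,0,255],[0,3,0,0,0,0,255],[0,3,0,0,0,0,255]]'
```

```text
time: 56.75
tool_pos: [0.5523, -0.3891, 0.0637]
ee_rot: [-1.571, -0.001, 1.432]
wrist_force: [0.1, 0.5, -0.2]
width: 0.0006
now [ 552.3 -389.1   63.7] rpy [-90.   -0.   82.1] w 0.6 F [ 0.1  0.5 -0.2] t 56.8
shift [-0.2 11.7  2.3] rot [0. 0. 0.]
time: 57.38
tool_pos: [0.5511, -0.3894, 0.0516]
ee_rot: [-1.571, -0.0, 1.431]
wrist_force: [-0.6, -0.4, 0.9]
width: 0.0008
now [ 551.1 -389.4   51.6] rpy [-90.  -0.  82.] w 0.8 F [-0.6 -0.4  0.9] t 57.4
shift [ 0.3 -0.4  1.1] rot [ 0.  -0.1  0. ]
time: 57.88
tool_pos: [0.5513, -0.3895, 0.0503]
ee_rot: [-1.572, 0.001, 1.431]
wrist_force: [-2.4, 1.4, 6.1]
width: 0.0005
```

The head is also at 50.3 mm, so the scanner is level and fully down. Retracting clear and doing a final check.

```bash
python3 -m creep '[[0,-30,0,0,0,0,255],[0,-80,30,0,0,0,255],[0,-130,80,0,0,0,255],[0,-150,140,0,0,0,255],[0,-150,200,0,0,0,255]]'; python3 -m creep '[[-20,0,60,0,0,0,255],[-20,0,60,0,0,0,255],[-20,0,60,0,0,0,255]]'
python3 - <<'E'
from look import *
s=snap('top','t30'); cv2.imwrite('pics/t30c.png',cv2.resize(s['color'][115:265,240:525],None,fx=2.8,fy=2.8,interpolation=cv2.INTER_CUBIC))
for n in ('scanner','kit','mug','carton','tape_roll'): print(n,[(np.round(d['point'],4),round(d['p'],2)) for d in robot.landmark_of(n,'top')[:1]])
s=snap('scene','s30'); cv2.imwrite('pics/s30c.png',cv2.resize(s['color'][110:340,90:340],None,fx=2.5,fy=2.5,interpolation=cv2.INTER_CUBIC))
for n in ('scanner','kit','mug','carton','tape_roll','filed1'): print(n,[(np.round(d['point'],4),round(d['p'],2)) for d in robot.landmark_of(n,'scene')[:9]])
E
```

```text
time: 58.5
tool_pos: [0.3576, -0.363, 0.2011]
ee_rot: [-1.575, 0.004, 1.432]
wrist_force: [-0.6, -0.8, 0.1]
width: 0.0004
time: 58.88
tool_pos: [0.2964, -0.3738, 0.1984]
ee_rot: [-1.572, 0.0, 1.431]
wrist_force: [-0.8, -0.3, -0.7]
width: 0.0003
scanner [(array([ 0.5245, -0.3837,  0.0091]), 0.93)]
kit [(array([ 0.5204, -0.3836, -0.0028]), 0.94)]
mug [(array([ 0.7313, -0.2421, -0.0011]), 0.86)]
carton [(array([ 0.7733, -0.0255, -0.0016]), 0.69)]
tape_roll [(array([ 0.6941,  0.2489, -0.0008]), 0.62)]
scanner [(array([ 0.5271, -0.3868,  0.0169]), 0.59), (array([ 0.6885, -0.0858,  0.0587]), 0.36)]
kit [(array([ 0.5229, -0.3808,  0.0048]), 0.91)]
mug [(array([ 0.7321, -0.2466,  0.0021]), 0.79), (array([0.6566, 0.0856, 0.0067]), 0.42), (array([ 0.6396, -0.1157,  0.0083]), 0.24)]
carton [(array([ 7.722e-01, -2.490e-02,  3.000e-04]), 0.73), (array([ 0.6395, -0.085 ,  0.0074]), 0.16)]
tape_roll [(array([ 0.6962,  0.2461, -0.0017]), 0.87), (array([ 0.6891, -0.0856,  0.0551]), 0.36)]
filed1 [(array([0.6564, 0.0894, 0.0024]), 0.93), (array([0.6493, 0.0315, 0.005 ]), 0.89), (array([ 0.2876,  0.1827, -0.0017]), 0.86), (array([ 0.6402, -0.057 ,  0.0035]), 0.71), (array([ 0.6438, -0.1106,  0.0066]), 0.69), (array([ 0.3588,  0.0315, -0.0029]), 0.69), (array([0.6466, 0.0056, 0.0079]), 0.6)]
```

View pics/t30c.png

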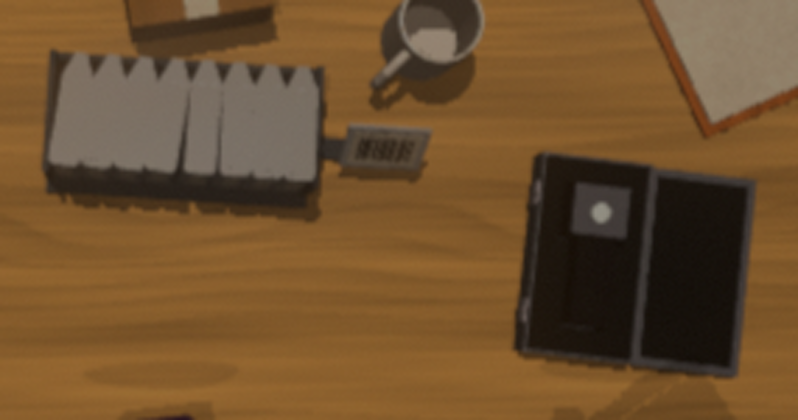

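View pics/s30c.png

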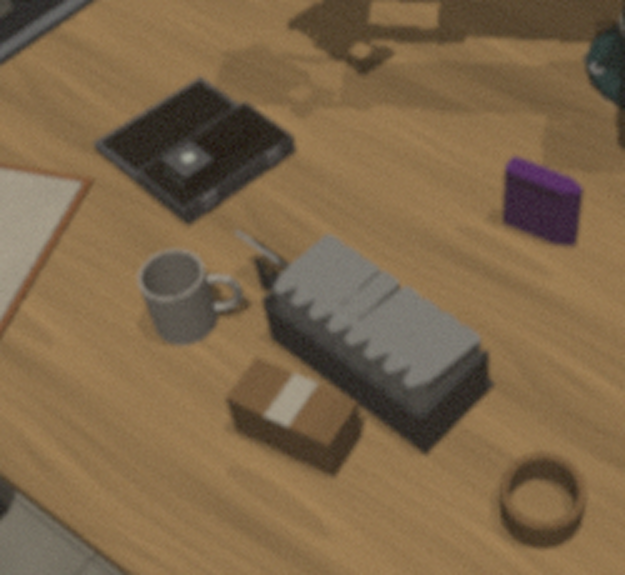

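Final views: the scanner lies level in the cutout, eight cases are packed upright, and the mug, carton and tape roll have not moved. Handing in.

```bash
python3 -c "
from bench import robot
print(robot.close_job(), robot.get_obs()['time'])"
```

```text
the job is handed in; nothing more can be done
the job is handed in; nothing more can be done
```

The job is done and handed in at about 59 s of the 210 s allowed. No verdict was reported, so success rests on my own checks.

- **Cases:** All three loose cases were there. I filed them upright into the row, nose first, and pushed each one home until the force rose (11 to 16 N) with no further travel. The last pictures show all eight cases upright with their noses level. A few are yawed by a couple of degrees.
- **Scan:** I held the scanner still for about 3 s, with its window about 79 mm from the label. The camera readings put the aim within about 10 mm at worst. The label's y readings varied from −185 to −195 mm.
- **Scanner in the kit:** I pressed it into its cutout. The handle bottomed at a top height of 50.2 mm and the head at 50.3 mm, against 50 mm expected, so it is fully down and level.
- **Bystanders:** The mug, carton and tape roll had not moved beyond measuring error. The arm had backed off well clear before hand-in.

**Readings that disagreed:** The network put the scanner's origin about 4 mm further along x than the kit's. That is close to its error, and more than the 2 mm clearance the cutout allows a fully seated scanner. Also, the top and wrist cameras differed by about 3 mm in x on the kit. The insertion met no side force.

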